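# Crank down the stabiliser leg of a stock rail

## Robot

A 7-joint arm with a two-finger parallel gripper is mounted at the origin on a cart in front of the work surface, level with it; the furniture and walls round the work are solid. World frame = base frame: x ahead of the robot, y to its left, z up, the work surface at z = 0. Lengths are in m, angles in rad, forces in N, time in s.
With the tool pointing down it reaches from about 0.4 to 0.85 m from the base axis. Payload 4.5 kg.
Tool frame: the origin (TCP) lies midway between the tips of the shut fingers; the grasp point (between the pads) lies 19 mm behind it; z points along the fingers, y is the direction in which the jaws open and shut (so a half turn about z gives the same grasp; the last joint's range is limited). The gripper opens to 88 mm and grips with 3 to 60 N. Pads are 18 mm wide; open, the fingers measure 123 mm over their backs; the gripper's body (75 mm by 187 mm) begins 45 mm behind the grasp point.
Start: joints at [0.034, 0.689, -0.195, 1.565, 0.157, 0.902, -0.215], TCP at [0.625, 0, 0.239] pointing down, gripper open.
Joint ranges: [-3.01, 3.01], [-0.46, 2.08], [-1.47, 1.51], [0.13, 2.56], [-1, 4.14], [0.04, 2.09], [-2.66, 2.66]. Speed limits (rad/s): [2.57, 2.57, 3.14, 3.14, 3.14, 3.14, 3.14].

## Interface

Orientations are given as a unit quaternion [x, y, z, w].
In Python, from plant import r gives the robot as it stands.
- The arm moves only by the tool play_rows, never from a script. Its argument "targets" is a list of rows, each an object of numbers: "jaw": the closure, from 0 (fully open) to 1 (shut); "dx", "dy", "dz": the shift along the tool's x, y, z in m; "yaw": the turn about the tool's z in rad. A call has exactly 5 rows; each row shifts and turns the pose as measured when the row begins, along the tool's axes as they then stand; what a row does not reach is not made up. A row lasts 1/10 s, in which the tool goes at most 50 mm and 8.59 degrees, less where a joint would pass 70% of its speed; a pose out of reach is approached as far as the arm can. A call with a gripper value outside its range is refused whole. The fingers move at their own pace and stop on an object; "squeeze" is the grip in N (left out, the last holds). Time passes only in rows, so rows that do not move let the fingers close, or fill a call up. It gives the time, the measured TCP pose, the force and the opening at its end, in the units of the state.
- r.get_state(): the state, without advancing time (a new reading comes with each control period).
- r.snapshot(name): name is "scene" or "side" or "wrist"; returns a dict with "frame" (480x640x3 uint8, red, green, blue), "z_map" (480x640 float32, m along the optical axis (not along the pixel's ray), 0 where there is no reading), "mtx" (3x3 intrinsics, pixels), "position" and "orientation" of the camera in the world; the wrist camera has in their place "T_tool_cam" (4x4, takes a point from camera to tool coordinates, whose origin is the TCP and whose axes are the flange's). Camera axes: x right, y up, looking along -z (the intrinsics and any distortion apply to the point x, -y, -z); pixel columns grow to the right and rows downward; lengths in m; the calibration is good to about 2 mm. The wrist camera is an equidistant fisheye: a pixel r from the principal point sees the ray r / f radians off the axis. A picture is of the moment at which its call begins: read the wrist's pose just before it.
- r.finish_job(): hands the job in, once; it reports no verdict.
The state is a dict: "clock": time; "q": joint angles; "qd": joint speeds; "joint_torque": joint torques, N m; "tool_pos": TCP position; "eef_rot": TCP orientation; "contact_force": force on the tool from outside, world axes, zero at the start; "moment": the same for the moment, N m; "opening": opening from 0.0 (shut) to 1.0 (fully open).
Only numpy, scipy, OpenCV 4.12 (cv2) and the standard library are available. Lean on these libraries where they do the work, as an engineer would, in place of code of your own. Each camera call takes 0.05 s, during which the arm holds its last target.

## Task

Lay the loose steel sole plate flat on the bench with its ring mark centred under the raised foot of the stock rail's stabiliser leg, and let go of it. Then turn the crank on top of the leg clockwise (seen from above) until the foot stands on the plate and the crank has become clearly heavier to turn, about 2 to 3 N heavier at the grip than while it ran free; stop there without forcing it any further, and let go of the crank. Leave the tape measure, ink pad and tape roll where they are.

Things in the scene. Friction and masses are not known exactly. Their poses are not given: they have to be found in the camera images.
- jack: Stock rail with stabiliser leg, fixed to the bench, place and yaw vary: a grey pedestal carries an aluminium rail (121 to 157 mm high); at its free end, nearer the robot, hangs the vertical leg with the crank on top. Origin: on the bench top (z = 0), on the axis of leg, foot and crank; x runs along the rail to the pedestal (its foot: x = 120 to 240 mm, 100 mm wide), z up.
- leg_end (a point): Lower end of the leg's fixed grey tube, on the leg's axis, 88 mm above the bench. Out of it come the steel leg and the round rubber foot (50 mm diameter). A foot screw sets the foot's height, which is not measured: at the start its underside is 24 to 40 mm above the bench. One crank turn lowers it by 30 mm. The foot is sprung, about 16 N per mm.
- crank (a joint): Crank angle, rad, 0 at the start; grows clockwise seen from above, lowering the foot; stays where left. Free running takes about 7 N along the circle at the grip (dry friction 0.40 N m); held still between short moves a sensor may show only 2 to 3 N. Once the foot bears, the load rises about 6 N per further radian (held still: 4 to 6). Aim at a rise of 2 to 3 N; 6 N (75 N foot load) is forcing it.
- crank_hub (a point): Point on the crank's axis, at the top of the round gear head (60 mm diameter), 203 mm above the bench. The crank arm turns just above it (216 mm), 18 mm wide, reaching 69 mm from the axis.
- crank_grip (a point): Centre of the crank's upright round black grip sleeve, 23 mm diameter, 46 mm tall, 60 mm from the leg's axis, 246 mm above the bench. The sleeve spins freely on its pin, so a gripper may keep its own orientation while it goes round the circle. At crank angle 0 it lies towards -x of the jack.
- plate: Loose steel sole plate, 220 x 70 x 12 mm, about 0.6 kg, lying on the bench. Origin: centre of its underside; x along its length towards the end with the ring mark, z up.
- plate_ring (a point): Centre of the thin dark ring mark (60 mm diameter) on the plate's top face, 40 mm from one end, at x = 70 mm of the plate, 12 mm above its underside.
- plate_grip (a point): Centre of the plate's upright black grip block at the other end, 50 mm long (along the plate's x), 14 mm thick (along its y), standing from the plate's top (12 mm) up to 52 mm above the plate's underside; this point is 34 mm above the underside and at x = -85 mm of the plate.
- tape_measure: Bystander: pocket tape measure, black, 58 x 71 x 32 mm, loose; origin at its underside.
- ink_pad: Bystander: flat dark blue ink pad, 58 x 88 x 11 mm, loose; origin at its underside.
- tape_roll: Bystander: small roll of black tape, 62 mm diameter, 19 mm high, loose; origin at its underside.

How it is judged:
On the way:
1. the plate lies flat on the bench, released, its ring within 15 mm of the leg's axis, the foot not yet bearing on it (horizontal distance between plate_ring and jack below 0.015 m and height (world z) of plate below 0.004 m and angle between plate's own z axis and vertical below 0.03 rad and contact force between the fingers and plate below 0.1 N and contact force between jack and plate below 1 N), for 0.2 s.
At the end, for the whole second after the job is handed in: The plate lies flat on the bench with its ring within 15 mm of the leg's axis, the foot presses on it with 20 to 75 N, and the crank is released and at rest (horizontal distance between plate_ring and jack below 0.015 m and height (world z) of plate below 0.004 m and angle between plate's own z axis and vertical below 0.03 rad and contact force between jack and plate between 20 and 75 N and velocity of joint crank between -0.05 and 0.05 rad/s); the robot touches nothing.
It fails at once if the leg is forced: the foot presses on the plate with more than 85 N (contact force between jack and plate above 85 N).
It fails at once if a bystander is moved by more than 30 mm (distance of any of tape_measure, ink_pad, tape_roll from where it was at the start of the episode above 0.03 m).
It also fails if it takes over 72 s, if anything falls off the work surface, if the arm or the gripper's body presses on something with over 40 N, if the wrist force passes 120 N, or if a joint passes its speed limit or range.

## Working session

There is one attempt and no reset: what is moved stays moved. The work goes in short steps, Python scripts to look and compute and a tool call to move; the robot and the scene stay as the last step left them, time stands still between calls to the robot, and variables do not carry over. Pictures are saved under pics/ and viewed, and the job is handed in when it is done.

Besides the shell and the picture viewer there is one more tool, called after "Request:" as a command line: name --argument value ..., lists and objects as JSON in quotes. play_rows: Moves the arm, as the interface text tells. Its arguments: {"type":"object","properties":{"targets":{"type":"array"},"squeeze":{"type":"number"}},"required":["targets"]}

```bash
ls; mkdir -p pics; python3 - <<'E'
from plant import r
import cv2
s=r.get_state();print(s)
for n in("scene","side","wrist"):
    d=r.snapshot(n);cv2.imwrite(f"pics/{n}0.png",d["frame"][:,:,::-1])
    print(n,d["mtx"],d.get("position"),d.get("orientation"),d.get("T_tool_cam"),[k for k in d])
E
```

```text
pics
{'clock': 0.0, 'q': array([ 0.03379344,  0.68996637, -0.19448779,  1.56635276,  0.1573512 ,
        0.90251046, -0.21509242]), 'qd': array([ 0.00170282,  0.00065995, -0.00012185,  0.0009344 , -0.00178083,
       -0.00126118, -0.00028992]), 'joint_torque': array([ 3.38560185e-04, -5.27571630e+01, -1.26686912e+00, -1.53434461e+01,
       -5.26333472e-02,  6.56995355e-03,  1.65937727e-04]), 'tool_pos': array([ 6.24361928e-01, -7.43032417e-05,  2.37918057e-01]), 'eef_rot': array([ 7.07067179e-01,  7.07145781e-01, -7.16243718e-04, -5.79109753e-04]), 'contact_force': array([ 0.01648048, -0.13028242,  0.9139086 ]), 'moment': array([ 0.00186166,  0.0042939 , -0.04253591]), 'opening': 1.0051187084386086}
scene [[556.67820702   0.         322.3048953 ]
 [  0.         556.67820702 239.58054816]
 [  0.           0.           1.        ]] [-0.36015336  0.37840431  0.85610458] [-0.24865692  0.4058409   0.76064157 -0.44146041] None ['frame', 'z_map', 'mtx', 'position', 'orientation']
side [[591.74226054   0.         324.41637018]
 [  0.         591.74226054 236.34340596]
 [  0.           0.           1.        ]] [ 0.483225   -1.16622937  1.11699871] [ 0.40706116 -0.0155462  -0.03823751  0.91246777] None ['frame', 'z_map', 'mtx', 'position', 'orientation']
wrist [[371.64829954   0.         319.5885007 ]
 [  0.         371.64829954 240.97431541]
 [  0.           0.           1.        ]] None None [[-1.43029174e-03  9.57211394e-01  2.89386076e-01  7.42797500e-02]
 [ 9.99998640e-01  1.60673949e-03 -3.72165650e-04  3.51869598e-04]
 [-8.21209238e-04  2.89385150e-01 -9.57212390e-01 -1.46027005e-01]
 [ 0.00000000e+00  0.00000000e+00  0.00000000e+00  1.00000000e+00]] ['frame', 'z_map', 'mtx', 'T_tool_cam']
```

View pics/scene0.png

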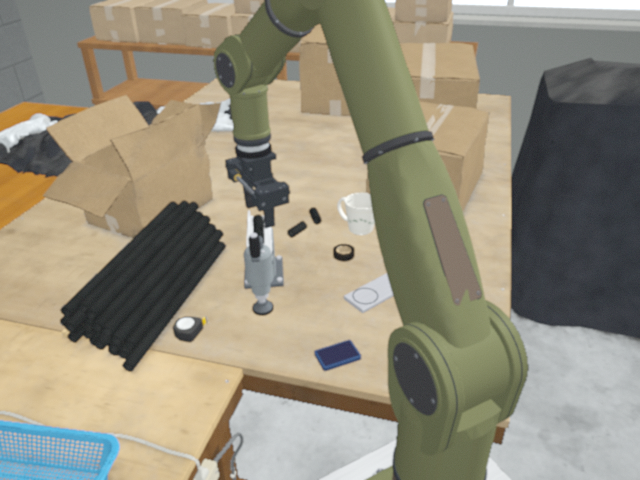

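View pics/side0.png

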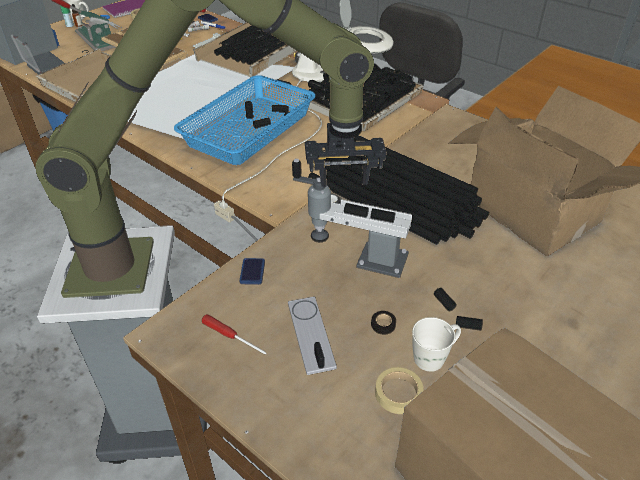

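View pics/wrist0.png

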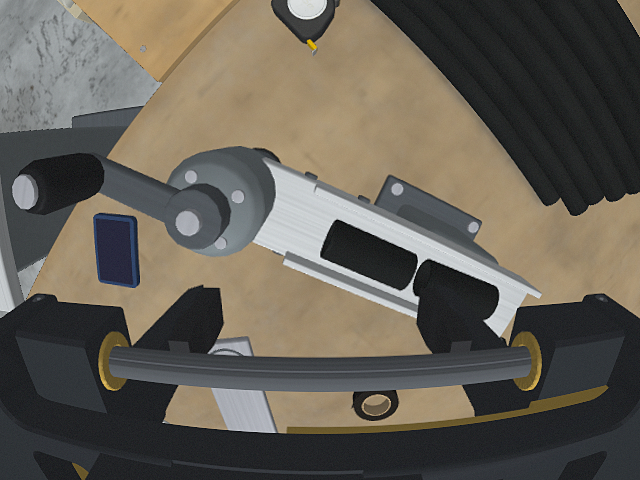

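The side view shows everything: plate ring (304,310), plate block (319,355), foot (319,236), crank grip (297,170). The tape roll is at (383,322) and the ink pad at (252,271).

```bash
cat > h.py <<'E'
import numpy as np, cv2
from plant import r
from scipy.spatial.transform import Rotation as R
def pts(d):
    K=d["mtx"];z=d["z_map"];v,u=np.mgrid[:480,:640]
    p=np.stack([(u-K[0,2])/K[0,0]*z,-(v-K[1,2])/K[1,1]*z,-z],-1)
    return p@R.from_quat(d["orientation"]).as_matrix().T+d["position"]
def ray(d,u,v,h):
    K=d["mtx"];c=np.array([(u-K[0,2])/K[0,0],-(v-K[1,2])/K[1,1],-1])
    w=R.from_quat(d["orientation"]).as_matrix()@c
    return d["position"]+w*(h-d["position"][2])/w[2]
def wrist_ray(d,u,v,h,s):
    K=d["mtx"];a=np.array([u-K[0,2],v-K[1,2]]);rr=np.linalg.norm(a);th=rr/K[0,0]
    c=np.array([np.sin(th)*a[0]/rr,-np.sin(th)*a[1]/rr,-np.cos(th)])
    T=d["T_tool_cam"];M=R.from_quat(s["eef_rot"]).as_matrix()
    o=s["tool_pos"]+M@T[:3,3];w=M@T[:3,:3]@c
    return o+w*(h-o[2])/w[2]
E
python3 - <<'E'
from h import *
d=r.snapshot("side");P=pts(d);f=d["frame"].astype(int);h=P[...,2]
np.set_printoptions(precision=4,suppress=True)
sat=f.max(2)-f.min(2);hsv=cv2.cvtColor(d["frame"],cv2.COLOR_RGB2HSV)
# plate
m=((hsv[...,1]<40)&(f.max(2)>60)).astype(np.uint8);m[:290]=0;m[380:]=0;m[:,:280]=0;m[:,345:]=0
# block dark also: fill
cs,_=cv2.findContours(m,0,2);c=max(cs,key=cv2.contourArea)
print("area",cv2.contourArea(c))
w=np.array([ray(d,*p[0],0.012)[:2] for p in c],np.float32)
rect=cv2.minAreaRect(w);print("plate rect",rect)
for (u,v) in [(304,310),(319,355)]: print(u,v,P[v,u],ray(d,u,v,.012))
# block
b=((f.max(2)<60)).astype(np.uint8);b[:335]=0;b[375:]=0;b[:,:305]=0;b[:,335:]=0
q=P[b>0];print("block n",len(q),q.min(0),q.max(0))
t=q[q[:,2]>0.046];print("block top",len(t),t.mean(0), cv2.minAreaRect(t[:,:2].astype(np.float32)))
vis=cv2.resize(d["frame"][140:390,230:430],(800,1000)[:2],interpolation=cv2.INTER_CUBIC)
cv2.imwrite("pics/c1.png",cv2.resize(d["frame"][150:270,270:430],(800,600),interpolation=cv2.INTER_CUBIC)[:,:,::-1])
cv2.imwrite("pics/c2.png",cv2.resize(d["frame"][270:390,240:400],(800,600),interpolation=cv2.INTER_CUBIC)[:,:,::-1])
# foot and crank: points by height
x0=(P[...,0]>.3)&(P[...,0]<.8)&(abs(P[...,1])<.25)
for lo,hi in [(.005,.06),(.21,.225),(.263,.275)]:
    k=x0&(h>lo)&(h<hi);k[:150]=0;k[260:]=0;k[:,:280]=0;k[:,360 if lo<.1 else 330:]=0
    q=P[k];v,u=np.where(k);print(lo,len(q));
    if len(q):print(q.mean(0),q.min(0),q.max(0),u.min(),u.max(),v.min(),v.max())
E
```

```text
area 2178.5
plate rect ((0.52079838514328, -0.2771061062812805), (0.07122677564620972, 0.22624824941158295), 9.014372825622559)
304 310 [ 0.5094 -0.2039  0.0107] [ 0.5094 -0.205   0.012 ]
319 355 [ 0.5338 -0.3747  0.0547] [ 0.5359 -0.3429  0.012 ]
block n 172 [ 0.4832 -1.1662  0.0191] [ 0.5426 -0.3337  1.117 ]
block top 107 [ 0.5335 -0.3687  0.0613] ((0.5139340162277222, -0.7502524852752686), (0.8339961171150208, 0.019227344542741776), 87.09855651855469)
0.005 799
[0.6065 0.1451 0.0285] [ 0.4559 -0.0397  0.005 ] [0.6995 0.2497 0.0599] 280 359 181 259
0.21 158
[0.5397 0.0406 0.2199] [0.5014 0.0178 0.2103] [0.5783 0.0653 0.2249] 293 324 176 188
0.263 70
[0.5298 0.0356 0.269 ] [ 0.5006 -0.014   0.263 ] [0.578  0.0667 0.2749] 292 325 159 179
```

View pics/c1.png

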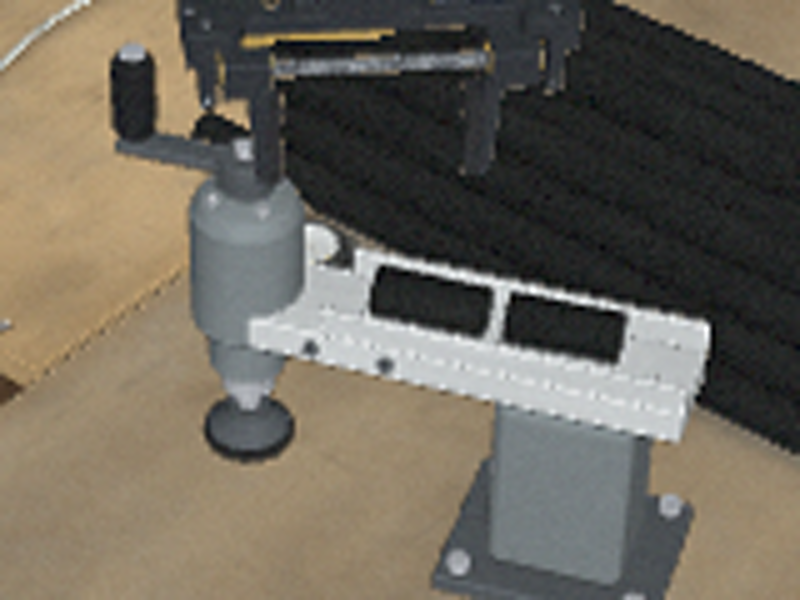

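View pics/c2.png

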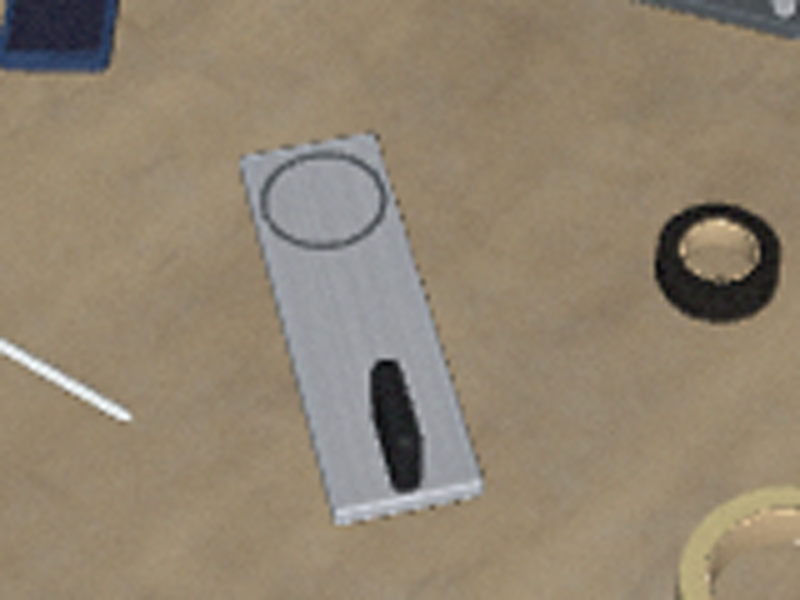

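```bash
python3 - <<'E'
from h import *
d=r.snapshot("scene")
cv2.imwrite("pics/c3.png",cv2.resize(d["frame"][205:325,190:350],(800,600),interpolation=cv2.INTER_CUBIC)[:,:,::-1])
d=r.snapshot("wrist")
cv2.imwrite("pics/c4.png",cv2.resize(d["frame"][120:360,0:320],(800,600),interpolation=cv2.INTER_CUBIC)[:,:,::-1])
E
```

```text
(no output)
```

View pics/c3.png

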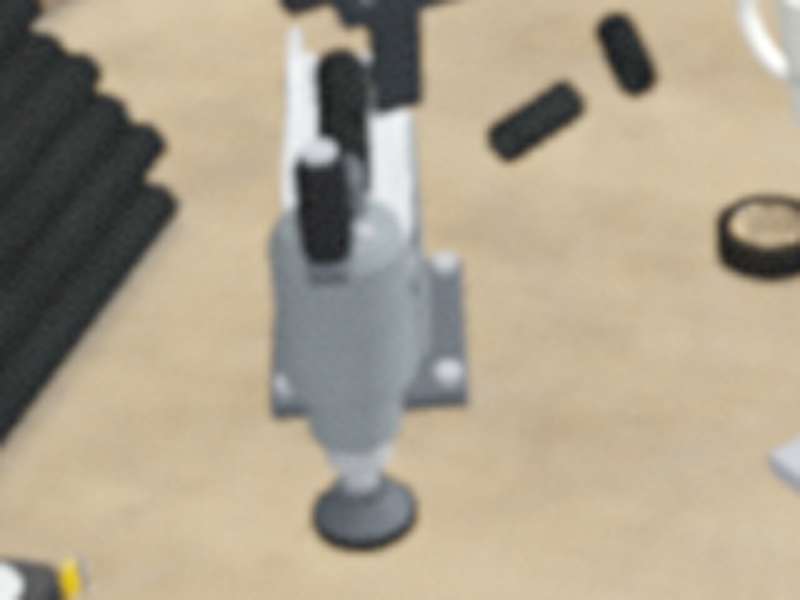

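View pics/c4.png

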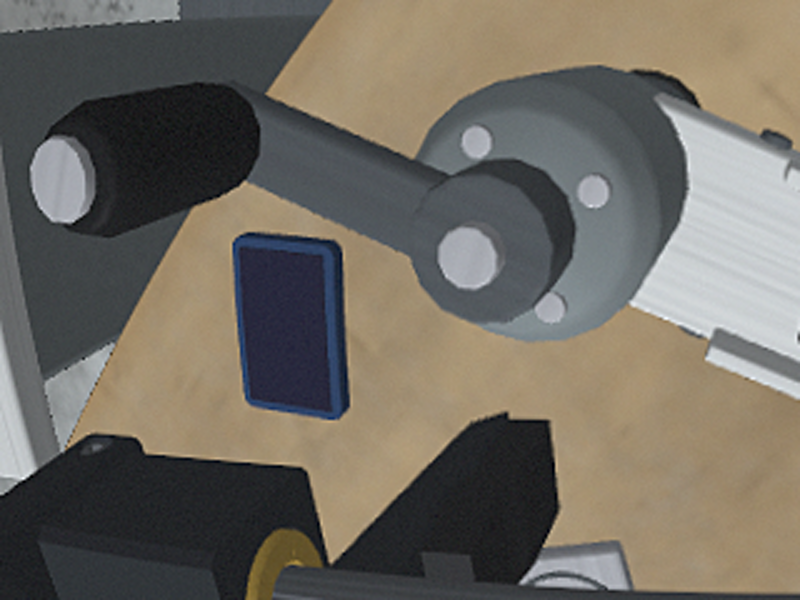

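```bash
python3 - <<'E'
from h import *
np.set_printoptions(precision=4,suppress=True)
s=r.get_state();S=r.snapshot("side");C=r.snapshot("scene");W=r.snapshot("wrist")
def line(d,u,v): 
    o=np.array(d["position"]);p=ray(d,u,v,0);return o,(p-o)/np.linalg.norm(p-o)
def wl(u,v):
    a=wrist_ray(W,u,v,0,s);b=wrist_ray(W,u,v,.1,s);return a,(a-b)/np.linalg.norm(a-b)
def tri(L):
    A=sum(np.eye(3)-np.outer(w,w) for o,w in L);b=sum((np.eye(3)-np.outer(w,w))@o for o,w in L)
    x=np.linalg.solve(A,b);return x,[np.linalg.norm((np.eye(3)-np.outer(w,w))@(x-o)) for o,w in L]
c1=lambda x,y:(270+x/5-.4,150+y/5-.4); c3=lambda x,y:(190+x/5-.4,205+y/5-.4); c4=lambda x,y:(x/2.5-.3,120+y/2.5-.3)
print("foot",tri([line(S,*c1(250,427)),line(C,*c3(365,513))]))
print("griptop",tri([line(S,*c1(131,50)),line(C,*c3(319,148)),wl(*c4(60,180))]))
print("hubcap",tri([line(S,*c1(242,150)),wl(*c4(470,258))]))
for z in (.225,.23): print(wrist_ray(W,*c4(470,258),z,s))
ring=ray(S,304.4,309.4,.012);print("ring",ring)
a=np.deg2rad(9.0);dr=np.array([-np.sin(a),np.cos(a)]);print("grip",ring[:2]-.155*dr)
c2=lambda x,y:(240+x/5-.4,270+y/5-.4)
for p,h in [((243,155),.012),((373,133),.012),((483,485),.012),((335,512),.012),((375,368),.052),((400,362),.052),((390,490),.012)]: print(p,ray(S,*c2(*p),h))
hh=pts(S);
for n,u,v in [("ink",252,271),("tape",383,322),("measure_c",0,0)]: print(n,hh[v,u])
print("measure",pts(C)[327,187])
E
```

```text
foot (array([0.5662, 0.037 , 0.0385]), [np.float64(0.0006179557860057736), np.float64(0.0006179557860057001)])
griptop (array([0.511 , 0.0608, 0.2734]), [np.float64(0.0006538101045138433), np.float64(0.00035268708341837444), np.float64(0.0004943122159658587)])
hubcap (array([0.5646, 0.0356, 0.2273]), [np.float64(0.0006662847370164929), np.float64(0.0006662847370164042)])
[0.5644 0.0349 0.225 ]
[0.5663 0.0361 0.23  ]
ring [ 0.5105 -0.2032  0.012 ]
grip [ 0.5347 -0.3563]
(243, 155) [ 0.4719 -0.1709  0.012 ]
(373, 133) [ 0.5375 -0.1617  0.012 ]
(483, 485) [ 0.5719 -0.3779  0.012 ]
(335, 512) [ 0.5048 -0.3868  0.012 ]
(375, 368) [ 0.5266 -0.3396  0.052 ]
(400, 362) [ 0.538  -0.3372  0.052 ]
(390, 490) [ 0.5301 -0.3771  0.012 ]
ink [ 0.3811 -0.06    0.0129]
tape [ 0.6986 -0.2506  0.0017]
measure_c [-0.622   1.3412  0.2371]
measure [0.5932 0.2057 0.0341]
```

Leg axis ≈ (0.566, 0.036), crank grip ≈ (0.511, 0.061). The ring is at (0.5105, -0.203), the plate axis is 9° off +y, and the block is at (0.535, -0.3575). Moving over the block.

Request:
play_rows --targets '[{"dx": -0.045, "dy": -0.01, "dz": 0, "yaw": 0, "jaw": 0}, {"dx": -0.045, "dy": -0.01, "dz": 0, "yaw": 0, "jaw": 0}, {"dx": -0.045, "dy": -0.01, "dz": 0, "yaw": 0, "jaw": 0}, {"dx": -0.045, "dy": -0.01, "dz": 0, "yaw": 0, "jaw": 0}, {"dx": -0.045, "dy": -0.01, "dz": 0, "yaw": 0, "jaw": 0}]' --squeeze 40

```text
clock: 0.95
tool_pos: [0.5786, -0.22, 0.2378]
eef_rot: [0.7, 0.714, 0.004, -0.001]
contact_force: [0.6, -0.8, -0.3]
opening: 0.999
```

Request:
play_rows --targets '[{"dx": -0.045, "dy": -0.014, "dz": 0, "yaw": 0, "jaw": 0}, {"dx": -0.045, "dy": -0.014, "dz": 0, "yaw": 0, "jaw": 0}, {"dx": -0.045, "dy": -0.014, "dz": 0.0, "yaw": 0, "jaw": 0}, {"dx": 0, "dy": 0, "dz": 0.03, "yaw": -0.08, "jaw": 0}, {"dx": 0, "dy": 0, "dz": 0.03, "yaw": -0.08, "jaw": 0}]'

```text
clock: 1.45
tool_pos: [0.5359, -0.3745, 0.1797]
eef_rot: [0.645, 0.764, 0.002, 0.006]
contact_force: [0.9, 0.1, -0.1]
opening: 1.001
```

```bash
cat > loc.py <<'E'
from h import *
import sys
# loc.py x y z jawdeg : tool-frame move to a world TCP target
np.set_printoptions(precision=4,suppress=True)
s=r.get_state();M=R.from_quat(s["eef_rot"]).as_matrix()
yj=np.degrees(np.arctan2(M[1,1],M[0,1]))
print("t",s["clock"],"pos",s["tool_pos"],"jaw deg",yj,"z axis",M[:,2],"F",s["contact_force"],"q7",s["q"][6],"open",s["opening"])
if len(sys.argv)>3:
    t=np.array(list(map(float,sys.argv[1:4])));print("d tool",M.T@(t-s["tool_pos"]))
    if len(sys.argv)>4: print("yaw",-np.radians(float(sys.argv[4])-yj))
E
python3 loc.py .535 -.3575 .02 9
python3 - <<'E'
from h import *
d=r.snapshot("wrist");cv2.imwrite("pics/w1.png",d["frame"][:,:,::-1])
E
```

```text
t 1.45 pos [ 0.5359 -0.3745  0.1797] jaw deg 9.701677133763551 z axis [ 0.0122 -0.005  -0.9999] F [ 0.8782  0.0667 -0.0534] q7 0.48981268665903166 open 1.0005953477246166
d tool [0.018  0.0002 0.1596]
yaw 0.012246576270130644
```

View pics/w1.png

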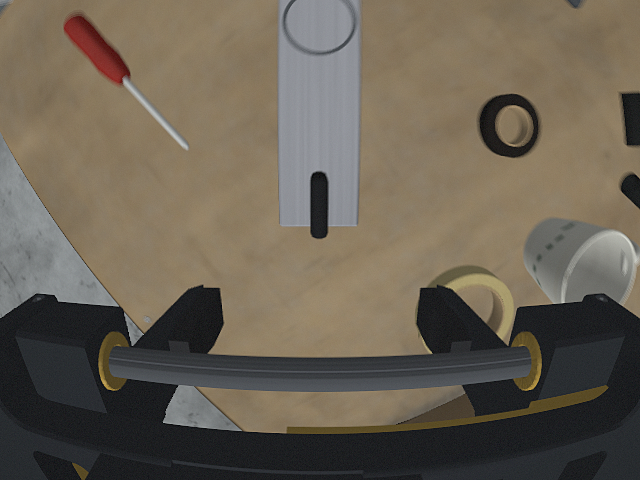

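```bash
python3 - <<'E'
from h import *
np.set_printoptions(precision=4,suppress=True)
s=r.get_state();d=r.snapshot("wrist")
for u,v,h in [(319,172,.052),(319,237,.052),(319,226,.012),(319,22,.012),(319,5,.012)]: print(u,v,wrist_ray(d,u,v,h,s))
E
```

```text
319 172 [ 0.5251 -0.3307  0.052 ]
319 237 [ 0.5334 -0.379   0.052 ]
319 226 [ 0.5338 -0.3809  0.012 ]
319 22 [ 0.5045 -0.2097  0.012 ]
319 5 [ 0.5019 -0.1943  0.012 ]
```

Request:
play_rows --targets '[{"dx": 0.007, "dy": 0, "dz": 0.03, "yaw": 0.01, "jaw": 0}, {"dx": 0.006, "dy": -0.001, "dz": 0.03, "yaw": 0, "jaw": 0}, {"dx": 0.006, "dy": -0.001, "dz": 0.03, "yaw": 0, "jaw": 0}, {"dx": 0, "dy": 0, "dz": 0.02, "yaw": 0, "jaw": 0.3}, {"dx": 0, "dy": 0, "dz": 0, "yaw": 0, "jaw": 0.3}]'

```text
clock: 2.05
tool_pos: [0.5346, -0.3539, 0.0698]
eef_rot: [0.653, 0.758, 0.003, 0.006]
contact_force: [-0.1, 0.6, 0.1]
opening: 0.842
```

```bash
python3 loc.py .532 -.356 .02 9
python3 - <<'E'
from h import *
d=r.snapshot("wrist");cv2.imwrite("pics/w2.png",d["frame"][:,:,::-1])
E
```

```text
t 2.05 pos [ 0.5346 -0.3539  0.0698] jaw deg 8.50924355562649 z axis [ 0.0131 -0.0042 -0.9999] F [-0.0856  0.6233  0.1081] q7 0.3996014125158889 open 0.8421412127771536
d tool [-0.0014 -0.0035  0.0498]
yaw -0.008565315779698145
```

View pics/w2.png

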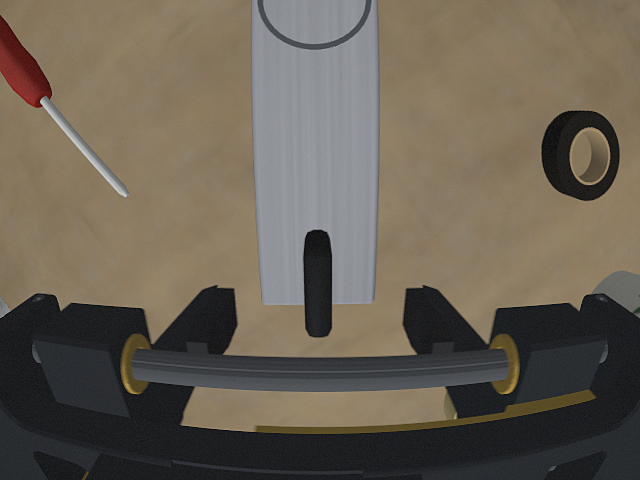

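Request:
play_rows --targets '[{"dx": 0, "dy": -0.002, "dz": 0.025, "yaw": -0.008, "jaw": 0.3}, {"dx": 0, "dy": 0, "dz": 0.018, "yaw": 0, "jaw": 0.3}, {"dx": 0, "dy": 0, "dz": 0.006, "yaw": 0, "jaw": 0.3}, {"dx": 0, "dy": 0, "dz": 0, "yaw": 0, "jaw": 1}, {"dx": 0, "dy": 0, "dz": 0, "yaw": 0, "jaw": 1}]'

```text
clock: 2.6
tool_pos: [0.5413, -0.357, 0.0289]
eef_rot: [0.65, 0.759, 0.005, 0.014]
contact_force: [-0.7, -0.1, 1.1]
opening: 0.542
```

Request:
play_rows --targets '[{"dx": 0, "dy": 0, "dz": 0, "yaw": 0, "jaw": 1}, {"dx": 0, "dy": 0, "dz": 0, "yaw": 0, "jaw": 1}, {"dx": 0, "dy": 0, "dz": 0, "yaw": 0, "jaw": 1}, {"dx": 0, "dy": 0, "dz": 0, "yaw": 0, "jaw": 1}, {"dx": 0, "dy": 0, "dz": 0, "yaw": 0, "jaw": 1}]'

```text
clock: 3.1
tool_pos: [0.5397, -0.3583, 0.0308]
eef_rot: [0.651, 0.759, 0.003, 0.014]
contact_force: [0.0, 0.1, -0.5]
opening: 0.157
```

```bash
python3 loc.py .532 -.356 .02 9
```

```text
t 3.1 pos [ 0.5397 -0.3583  0.0308] jaw deg 8.823546991031634 z axis [ 0.0253 -0.0133 -0.9996] F [ 0.0119  0.1118 -0.4765] q7 0.38788636217497774 open 0.1568835008279089
d tool [ 0.0036 -0.0075  0.0105]
yaw -0.00307968598154907
```

Request:
play_rows --targets '[{"dx": 0, "dy": 0, "dz": 0, "yaw": 0, "jaw": 0.5}, {"dx": 0, "dy": 0, "dz": 0, "yaw": 0, "jaw": 0.5}, {"dx": 0.003, "dy": -0.004, "dz": 0.008, "yaw": 0, "jaw": 0.5}, {"dx": 0, "dy": 0, "dz": 0.006, "yaw": 0, "jaw": 0.5}, {"dx": 0, "dy": 0, "dz": 0, "yaw": 0, "jaw": 0.5}]'

```text
clock: 3.6
tool_pos: [0.5377, -0.3555, 0.016]
eef_rot: [0.651, 0.759, 0.005, 0.016]
contact_force: [0.4, 0.7, -0.1]
opening: 0.501
```

```bash
python3 loc.py .532 -.356 .02 9
```

```text
t 3.6 pos [ 0.5377 -0.3555  0.016 ] jaw deg 8.809565411141568 z axis [ 0.03   -0.0132 -0.9995] F [ 0.3534  0.704  -0.1026] q7 0.3790698402399342 open 0.5008015665664179
d tool [ 0.0003 -0.0056 -0.0041]
yaw -0.003323710585261348
```

Request:
play_rows --targets '[{"dx": 0, "dy": -0.003, "dz": -0.003, "yaw": 0, "jaw": 1}, {"dx": 0, "dy": 0, "dz": 0, "yaw": 0, "jaw": 1}, {"dx": 0, "dy": 0, "dz": 0, "yaw": 0, "jaw": 1}, {"dx": 0, "dy": 0, "dz": 0, "yaw": 0, "jaw": 1}, {"dx": 0, "dy": 0, "dz": 0, "yaw": 0, "jaw": 1}]' --squeeze 50

```text
clock: 4.1
tool_pos: [0.5354, -0.3557, 0.0193]
eef_rot: [0.65, 0.759, 0.005, 0.016]
contact_force: [-0.6, -0.5, 0.7]
opening: 0.156
```

Request:
play_rows --targets '[{"dx": 0, "dy": 0, "dz": 0, "yaw": 0, "jaw": 1}, {"dx": 0, "dy": 0, "dz": 0, "yaw": 0, "jaw": 1}, {"dx": 0, "dy": 0, "dz": -0.004, "yaw": 0, "jaw": 1}, {"dx": 0, "dy": 0, "dz": -0.004, "yaw": 0, "jaw": 1}, {"dx": 0, "dy": 0, "dz": 0, "yaw": 0, "jaw": 1}]'

```text
clock: 4.6
tool_pos: [0.5328, -0.3554, 0.0258]
eef_rot: [0.651, 0.759, 0.004, 0.014]
contact_force: [0.4, -0.0, -7.1]
opening: 0.155
```

```bash
python3 loc.py .518 -.111 .03 -18
python3 - <<'E'
from h import *
d=r.snapshot("side");cv2.imwrite("pics/s2.png",cv2.resize(d["frame"][210:390,220:460],(800,600))[:,:,::-1])
E
```

```text
t 4.6 pos [ 0.5328 -0.3554  0.0258] jaw deg 8.838725541569962 z axis [ 0.0269 -0.0121 -0.9996] F [ 0.3867 -0.0475 -7.1181] q7 0.3836664141201122 open 0.15461777088319215
d tool [ 0.2437  0.0231 -0.0076]
yaw 0.4684241277394941
```

View pics/s2.png

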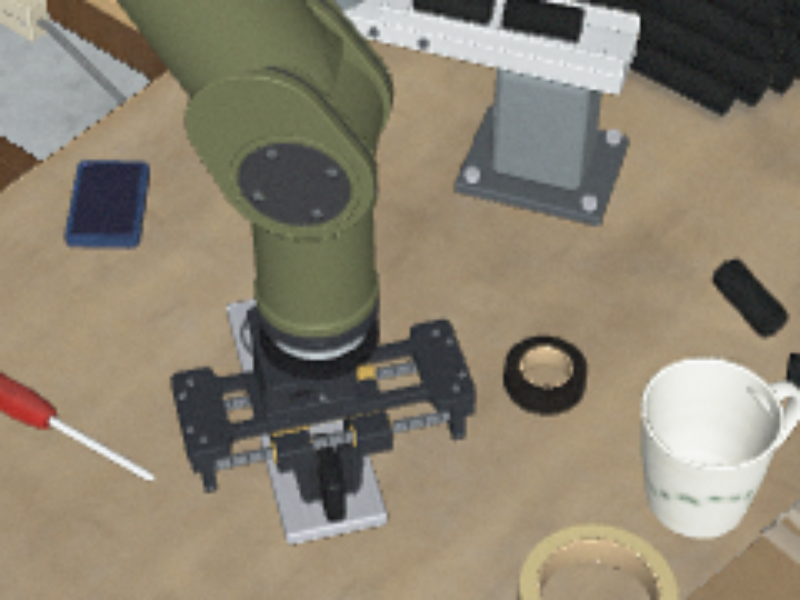

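Request:
play_rows --targets '[{"dx": 0.015, "dy": 0, "dz": 0, "yaw": 0.09, "jaw": 1}, {"dx": 0.02, "dy": 0, "dz": 0, "yaw": 0.1, "jaw": 1}, {"dx": 0.02, "dy": -0.002, "dz": 0, "yaw": 0.1, "jaw": 1}, {"dx": 0.02, "dy": -0.004, "dz": 0, "yaw": 0.1, "jaw": 1}, {"dx": 0.015, "dy": -0.005, "dz": 0, "yaw": 0.08, "jaw": 1}]'

```text
clock: 5.15
tool_pos: [0.5207, -0.2677, 0.0226]
eef_rot: [0.817, 0.577, 0.004, 0.012]
contact_force: [-0.6, -0.5, -5.1]
opening: 0.154
```

```bash
python3 loc.py .518 -.111 .03 -18
python3 - <<'E'
from h import *
d=r.snapshot("side");cv2.imwrite("pics/s3.png",cv2.resize(d["frame"][210:390,220:460],(800,600))[:,:,::-1])
E
```

```text
t 5.15 pos [ 0.5207 -0.2677  0.0226] jaw deg -19.520055132411645 z axis [ 0.0198 -0.0158 -0.9997] F [-0.5642 -0.5157 -5.1381] q7 -0.044276607076330396 open 0.1542084497567069
d tool [ 0.1467 -0.0547 -0.0099]
yaw -0.026529966872421585
```

View pics/s3.png

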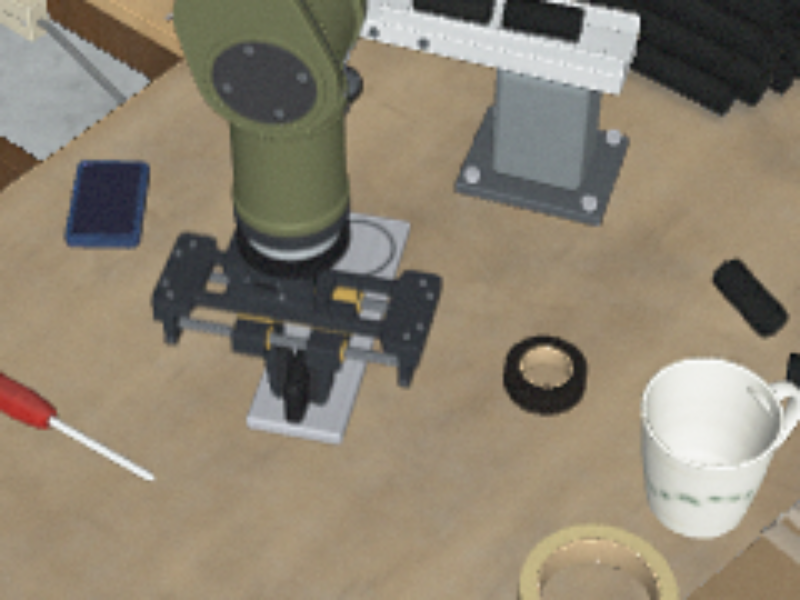

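Request:
play_rows --targets '[{"dx": 0.02, "dy": -0.01, "dz": -0.005, "yaw": 0, "jaw": 1}, {"dx": 0.025, "dy": -0.012, "dz": -0.002, "yaw": 0, "jaw": 1}, {"dx": 0.025, "dy": -0.01, "dz": -0.001, "yaw": 0, "jaw": 1}, {"dx": 0.025, "dy": -0.01, "dz": -0.001, "yaw": 0, "jaw": 1}, {"dx": 0.015, "dy": -0.005, "dz": 0, "yaw": 0, "jaw": 1}]'

```text
clock: 5.7
tool_pos: [0.5125, -0.1454, 0.0289]
eef_rot: [0.816, 0.578, 0.003, 0.012]
contact_force: [0.8, -1.2, -6.8]
opening: 0.155
```

```bash
python3 loc.py .518 -.111 .028 -18
python3 - <<'E'
from h import *
d=r.snapshot("side");cv2.imwrite("pics/s4.png",cv2.resize(d["frame"][150:330,220:460],(800,600))[:,:,::-1])
d=r.snapshot("scene");cv2.imwrite("pics/c5.png",cv2.resize(d["frame"][225:375,220:420],(800,600))[:,:,::-1])
d=r.snapshot("wrist");cv2.imwrite("pics/w5.png",d["frame"][:,:,::-1])
E
```

```text
t 5.7 pos [ 0.5125 -0.1454  0.0289] jaw deg -19.370349441802905 z axis [ 0.0181 -0.0157 -0.9997] F [ 0.8383 -1.2146 -6.8331] q7 -0.1857618114900189 open 0.15459311251826396
d tool [ 0.0343 -0.0062  0.0005]
yaw -0.023917109662327105
```

View pics/s4.png

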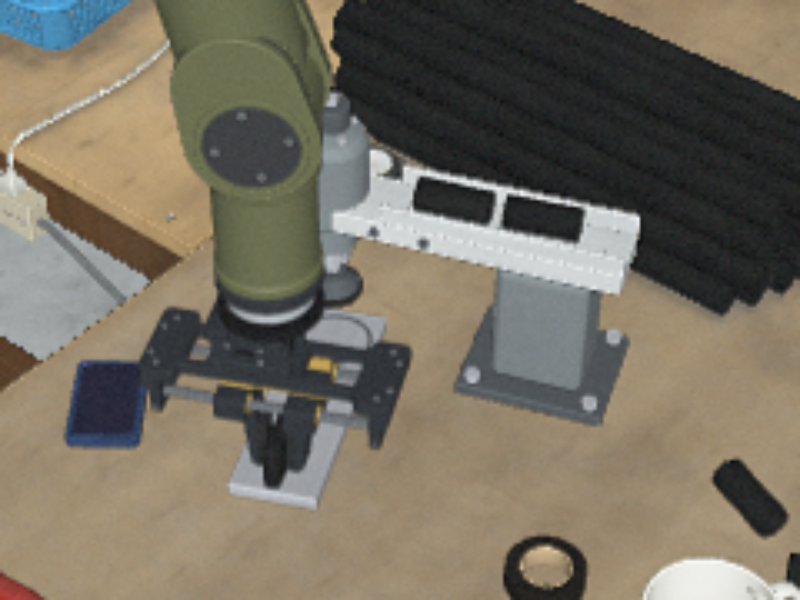

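View pics/c5.png

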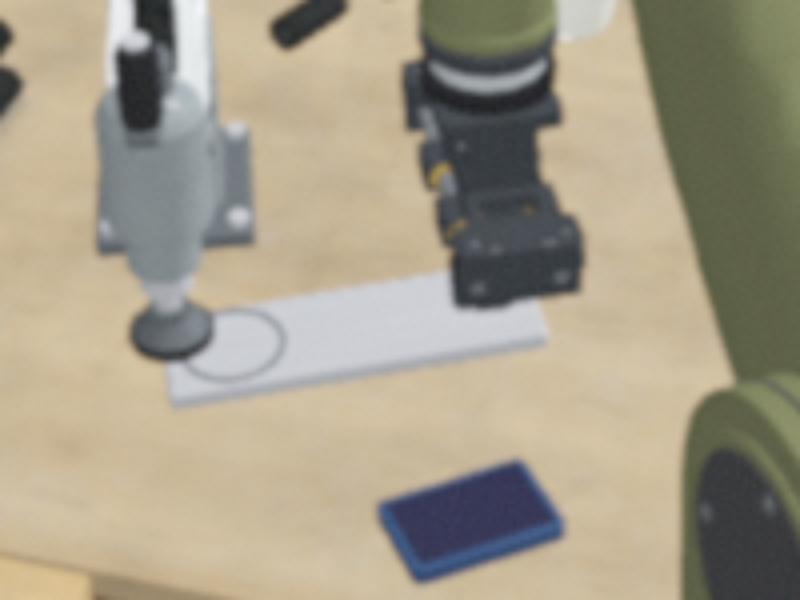

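View pics/w5.png

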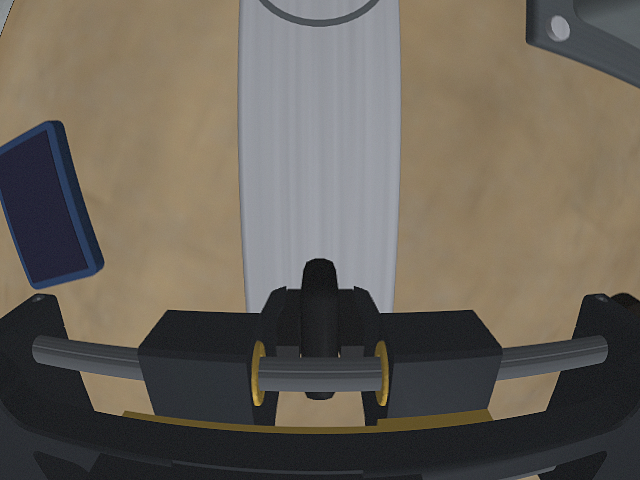

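```bash
python3 - <<'E'
from h import *
np.set_printoptions(precision=4,suppress=True)
C=r.snapshot("scene")
for h in (.014,.018,.022): print(h,ray(C,278.1,310.9,h))
s=r.get_state();M=R.from_quat(s["eef_rot"]).as_matrix()
print("kinematic ring",s["tool_pos"]+M@[.155,0,0])
p=ray(C,278.1,310.9,.018)
print("d tool",M.T@(np.array([.566,.036,.018])-p))
E
```

```text
0.014 [0.5626 0.0009 0.014 ]
0.018 [0.5582 0.0027 0.018 ]
0.022 [0.5538 0.0045 0.022 ]
kinematic ring [ 0.565  -0.0023  0.0275]
d tool [ 0.034  -0.0038 -0.0004]
```

Request:
play_rows --targets '[{"dx": 0.01, "dy": -0.002, "dz": 0, "yaw": 0, "jaw": 1}, {"dx": 0.012, "dy": -0.002, "dz": 0, "yaw": 0, "jaw": 1}, {"dx": 0.01, "dy": -0.002, "dz": 0, "yaw": 0, "jaw": 1}, {"dx": 0, "dy": 0, "dz": 0, "yaw": 0, "jaw": 1}, {"dx": 0, "dy": 0, "dz": 0, "yaw": 0, "jaw": 1}]'

```text
clock: 6.4
tool_pos: [0.5194, -0.1179, 0.0288]
eef_rot: [0.818, 0.575, 0.003, 0.015]
contact_force: [-1.0, -1.5, -6.5]
opening: 0.152
```

```bash
python3 loc.py
python3 - <<'E'
from h import *
d=r.snapshot("side");cv2.imwrite("pics/s6.png",cv2.resize(d["frame"][150:330,220:460],(800,600))[:,:,::-1])
d=r.snapshot("scene");cv2.imwrite("pics/c6.png",cv2.resize(d["frame"][270:345,230:330],(800,600),interpolation=cv2.INTER_CUBIC)[:,:,::-1])
E
```

```text
t 6.4 pos [ 0.5194 -0.1179  0.0288] jaw deg -19.790070619098643 z axis [ 0.0213 -0.0207 -0.9996] F [-0.9925 -1.5271 -6.4793] q7 -0.22538415605966675 open 0.1524805100147675
```

View pics/c6.png

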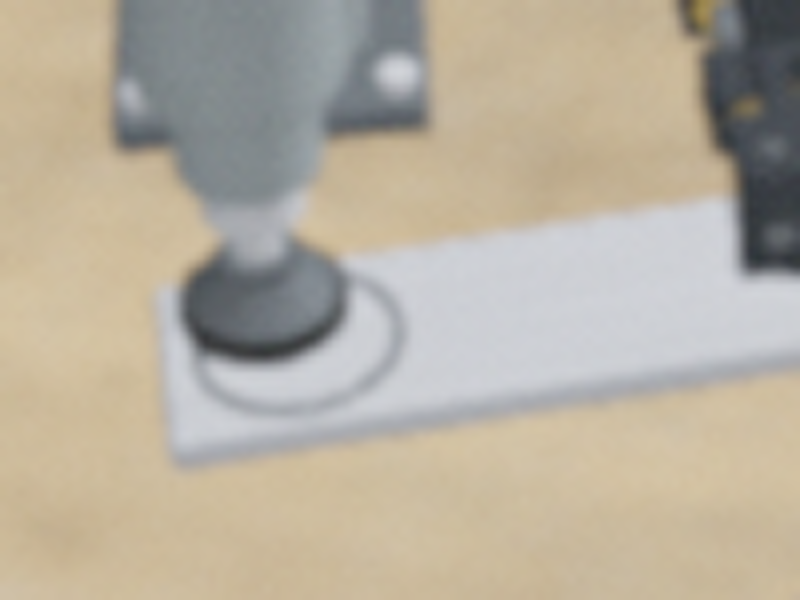

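View pics/s6.png

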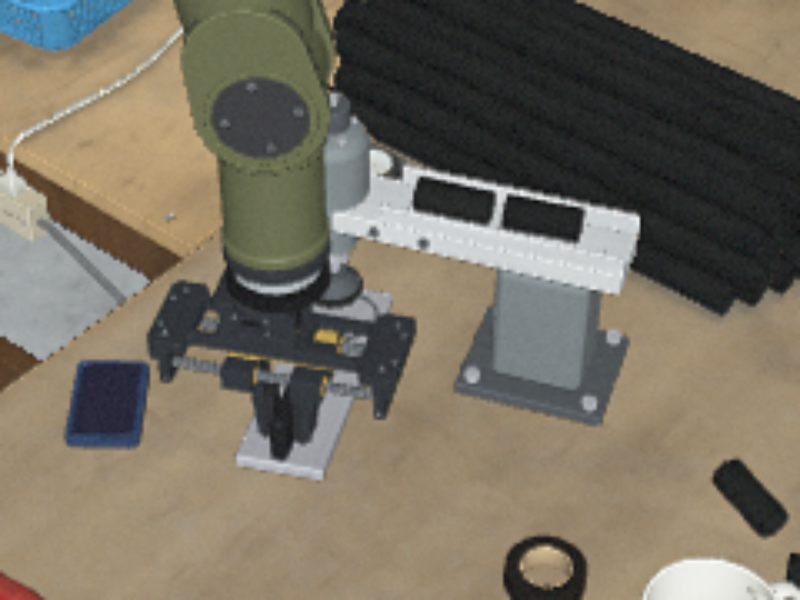

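```bash
python3 - <<'E'
from h import *
np.set_printoptions(precision=4,suppress=True)
C=r.snapshot("scene");s=r.get_state();M=R.from_quat(s["eef_rot"]).as_matrix()
for h in (.014,.018,.022):
    p=ray(C,266.9,312.2,h);print(h,p,M.T@(np.array([.566,.036,h])-p))
print("kinematic ring",s["tool_pos"]+M@[.155,0,0])
E
```

```text
0.014 [0.5716 0.0253 0.014 ] [ 0.0082 -0.0089 -0.0003]
0.018 [0.5672 0.027  0.018 ] [ 0.0081 -0.0042 -0.0002]
0.022 [0.5627 0.0286 0.022 ] [ 0.008   0.0006 -0.0001]
kinematic ring [0.5719 0.0277 0.0269]
```

Request:
play_rows --targets '[{"dx": 0.006, "dy": -0.004, "dz": 0, "yaw": 0, "jaw": 1}, {"dx": 0.004, "dy": -0.002, "dz": 0, "yaw": 0, "jaw": 1}, {"dx": 0, "dy": 0, "dz": 0.004, "yaw": 0, "jaw": 1}, {"dx": 0, "dy": 0, "dz": 0.004, "yaw": 0, "jaw": 1}, {"dx": 0, "dy": 0, "dz": 0.001, "yaw": 0, "jaw": 1}]'

```text
clock: 7.05
tool_pos: [0.5174, -0.1086, 0.0198]
eef_rot: [0.819, 0.573, 0.003, 0.016]
contact_force: [-0.7, -0.8, -0.9]
opening: 0.153
```

```bash
python3 loc.py
python3 - <<'E'
from h import *
d=r.snapshot("side");cv2.imwrite("pics/s7.png",cv2.resize(d["frame"][150:330,220:460],(800,600))[:,:,::-1])
d=r.snapshot("scene");cv2.imwrite("pics/c7.png",cv2.resize(d["frame"][270:345,230:330],(800,600),interpolation=cv2.INTER_CUBIC)[:,:,::-1])
E
```

```text
t 7.05 pos [ 0.5174 -0.1086  0.0198] jaw deg -20.025702430325282 z axis [ 0.023  -0.023  -0.9995] F [-0.6683 -0.7961 -0.9118] q7 -0.2397675105188017 open 0.152977024107132
```

View pics/c7.png

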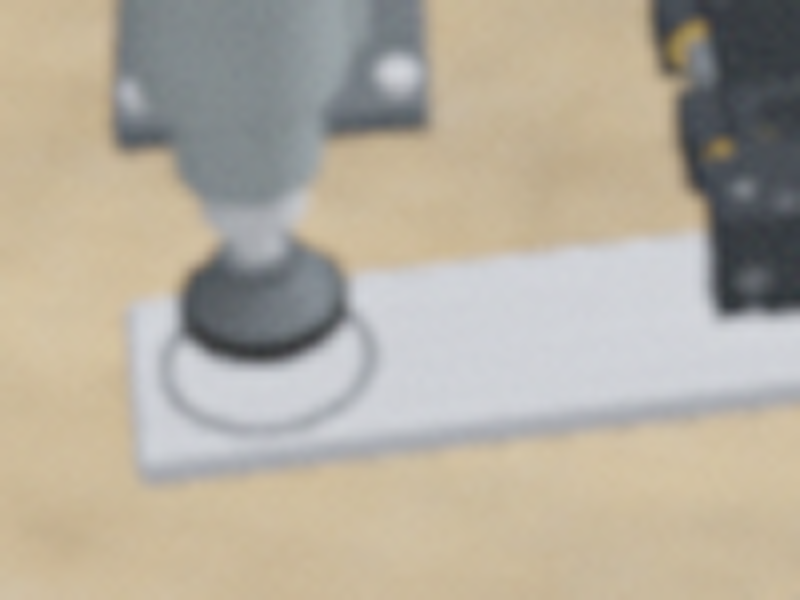

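```bash
python3 - <<'E'
from h import *
np.set_printoptions(precision=4,suppress=True)
C=r.snapshot("scene");s=r.get_state();M=R.from_quat(s["eef_rot"]).as_matrix()
for h in (.012,.014):
    p=ray(C,263.2,314.3,h);print(h,p,M.T@(np.array([.566,.036,h])-p))
print("kinematic ring",s["tool_pos"]+M@[.155,0,0])
# axis consistency: foot disc centre seen in scene
for h in (.036,.0385,.041): print(ray(C,262.6,307.2,h))
E
```

```text
0.012 [0.5714 0.0349 0.012 ] [-0.0008 -0.0054 -0.0001]
0.014 [0.5692 0.0357 0.014 ] [-0.0008 -0.0031 -0.0001]
kinematic ring [0.5706 0.0371 0.018 ]
[0.5681 0.0358 0.036 ]
[0.5653 0.0368 0.0385]
[0.5625 0.0379 0.041 ]
```

View pics/s7.png

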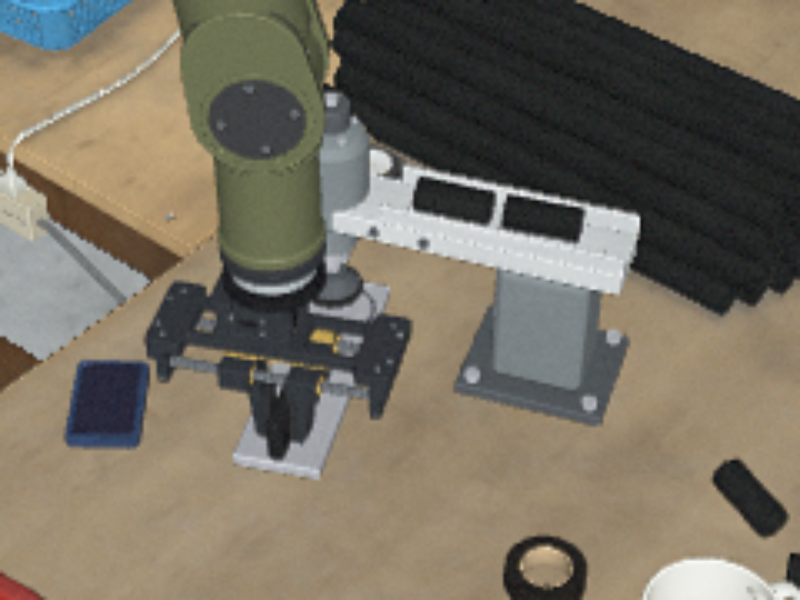

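Request:
play_rows --targets '[{"dx": 0, "dy": -0.006, "dz": 0, "yaw": 0, "jaw": 1}, {"dx": 0, "dy": 0, "dz": 0, "yaw": 0, "jaw": 1}, {"dx": 0, "dy": 0, "dz": 0.001, "yaw": 0, "jaw": 1}, {"dx": 0, "dy": 0, "dz": 0, "yaw": 0, "jaw": 0.5}, {"dx": 0, "dy": 0, "dz": 0, "yaw": 0, "jaw": 0.5}]'

```text
clock: 7.7
tool_pos: [0.5143, -0.1061, 0.0199]
eef_rot: [0.819, 0.573, 0.006, 0.018]
contact_force: [-0.5, 0.1, -0.6]
opening: 0.314
```

Request:
play_rows --targets '[{"dx": 0, "dy": 0, "dz": 0, "yaw": 0, "jaw": 0.5}, {"dx": 0, "dy": 0, "dz": 0, "yaw": 0, "jaw": 0.5}, {"dx": 0, "dy": 0, "dz": -0.02, "yaw": 0, "jaw": 0.4}, {"dx": 0, "dy": 0, "dz": -0.03, "yaw": 0, "jaw": 0.4}, {"dx": 0, "dy": 0, "dz": -0.04, "yaw": 0, "jaw": 0.3}]'

```text
clock: 8.2
tool_pos: [0.5081, -0.1021, 0.1076]
eef_rot: [0.819, 0.574, 0.002, 0.013]
contact_force: [0.2, 0.2, -0.4]
opening: 0.671
```

```bash
python3 loc.py
python3 - <<'E'
from h import *
d=r.snapshot("side");cv2.imwrite("pics/s8.png",cv2.resize(d["frame"][150:330,220:460],(800,600))[:,:,::-1])
d=r.snapshot("scene");cv2.imwrite("pics/c8.png",cv2.resize(d["frame"][270:345,230:330],(800,600),interpolation=cv2.INTER_CUBIC)[:,:,::-1])
E
```

```text
t 8.2 pos [ 0.5081 -0.1021  0.1076] jaw deg -19.887301490817638 z axis [ 0.0178 -0.0198 -0.9996] F [ 0.234   0.2425 -0.3886] q7 -0.24045033498508117 open 0.6709106476524972
```

View pics/c8.png

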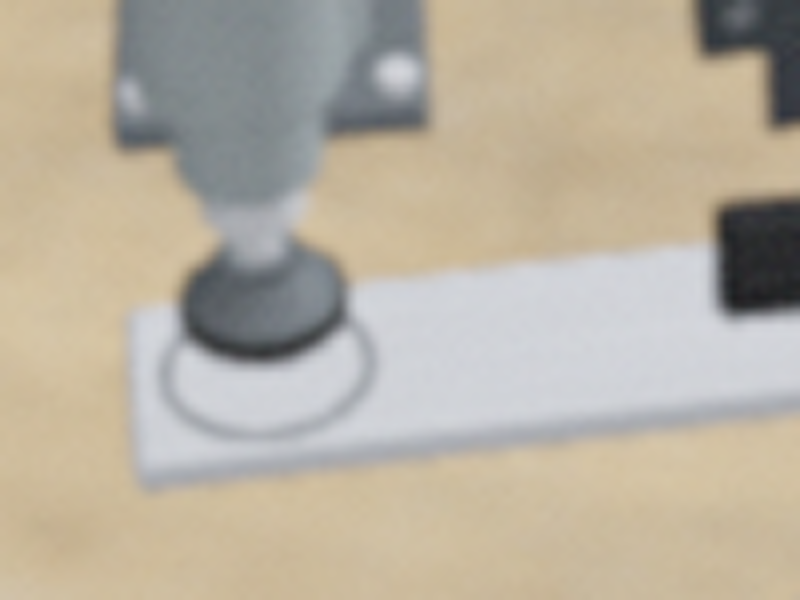

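View pics/s8.png

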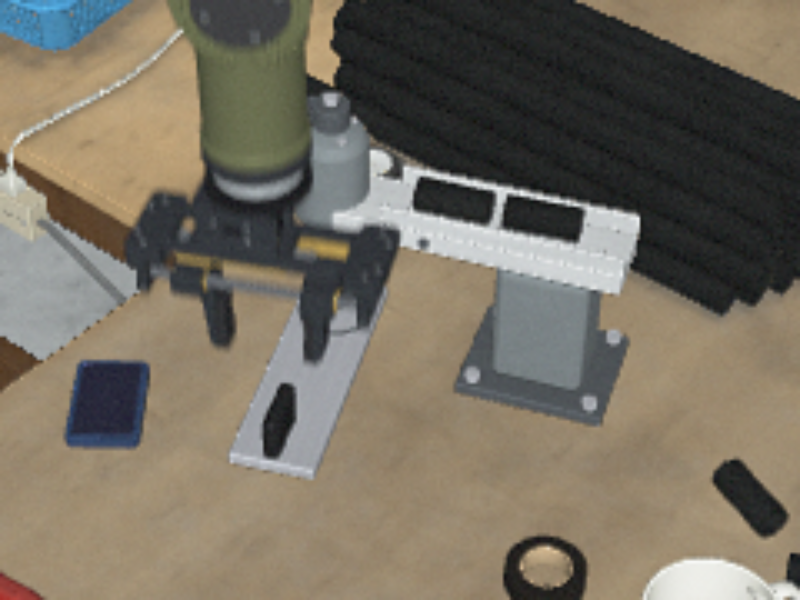

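Request:
play_rows --targets '[{"dx": 0, "dy": 0, "dz": -0.048, "yaw": 0, "jaw": 0}, {"dx": 0, "dy": 0, "dz": -0.048, "yaw": 0, "jaw": 0}, {"dx": 0, "dy": 0, "dz": -0.048, "yaw": 0, "jaw": 0}, {"dx": 0, "dy": 0, "dz": -0.048, "yaw": 0, "jaw": 0.2}, {"dx": 0, "dy": 0, "dz": -0.04, "yaw": 0, "jaw": 0.2}]' --squeeze 25

```text
clock: 8.8
tool_pos: [0.5012, -0.0965, 0.3402]
eef_rot: [0.818, 0.575, -0.002, 0.01]
contact_force: [1.5, -1.1, -0.4]
opening: 0.82
```

```bash
python3 loc.py .511 .061 .33 -20
python3 - <<'E'
from h import *
np.set_printoptions(precision=4,suppress=True)
S=r.snapshot("side");C=r.snapshot("scene")
ax=np.array([.566,.036])
def rimz(d,u,v):
    cp=np.array(d["position"]);g=ax-cp[:2];L=np.linalg.norm(g);g/=L
    p=ray(d,u,v,0);w=p-cp;t=(L-.025)/(w[:2]@g);return (cp+w*t)
print("side rim",rimz(S,270+250/5-.4,150+461/5-.4)); print("scene rim",rimz(C,230+258/8-.4,270+362/8-.4))
cv2.imwrite("pics/s9.png",cv2.resize(S["frame"][180:300,260:420],(800,600),interpolation=cv2.INTER_CUBIC)[:,:,::-1])
E
```

```text
t 8.8 pos [ 0.5012 -0.0965  0.3402] jaw deg -19.791920311747592 z axis [ 0.0079 -0.0186 -0.9998] F [ 1.5212 -1.1451 -0.4223] q7 -0.24028528510392344 open 0.8199091415487249
d tool [ 0.1516 -0.0443  0.0073]
yaw 0.003631675666527879
side rim [0.5646 0.011  0.0377]
scene rim [0.5439 0.0483 0.0367]
```

View pics/s9.png

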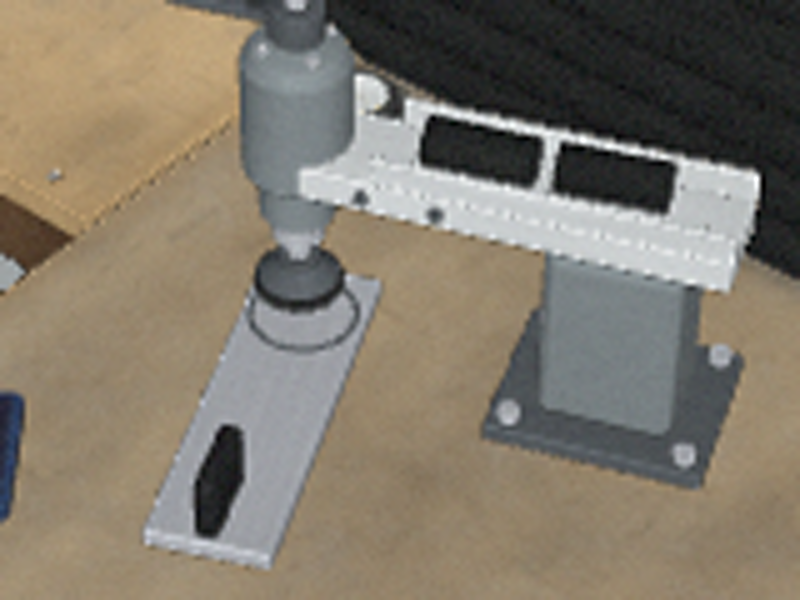

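```bash
python3 - <<'E'
from h import *
S=r.snapshot("side");print(ray(S,320.5,240.4,.012)); C=r.snapshot("scene");print(ray(C,263.2,315.1,.012))
E
```

```text
[0.56942094 0.0445616  0.012     ]
[0.56881493 0.03603659 0.012     ]
```

Request:
play_rows --targets '[{"dx": 0.035, "dy": -0.01, "dz": 0, "yaw": 0, "jaw": 0.3}, {"dx": 0.035, "dy": -0.01, "dz": 0, "yaw": 0, "jaw": 0.3}, {"dx": 0.035, "dy": -0.01, "dz": 0, "yaw": 0, "jaw": 0.3}, {"dx": 0.035, "dy": -0.01, "dz": 0, "yaw": 0, "jaw": 0.3}, {"dx": 0.01, "dy": -0.003, "dz": 0, "yaw": 0, "jaw": 0.3}]'

```text
clock: 9.5
tool_pos: [0.5067, 0.0604, 0.3234]
eef_rot: [0.82, 0.572, -0.012, 0.006]
contact_force: [-0.3, -0.4, -0.3]
opening: 0.702
```

```bash
python3 loc.py .511 .061 .235 -20
python3 - <<'E'
from h import *
d=r.snapshot("wrist");cv2.imwrite("pics/w9.png",d["frame"][:,:,::-1])
E
```

```text
t 9.5 pos [0.5067 0.0604 0.3234] jaw deg -20.212332857515097 z axis [-0.0135 -0.023  -0.9996] F [-0.2679 -0.4346 -0.256 ] q7 -0.5676472368295807 open 0.7016505110084801
d tool [0.0043 0.0043 0.0883]
yaw -0.00370590747380643
```

View pics/w9.png

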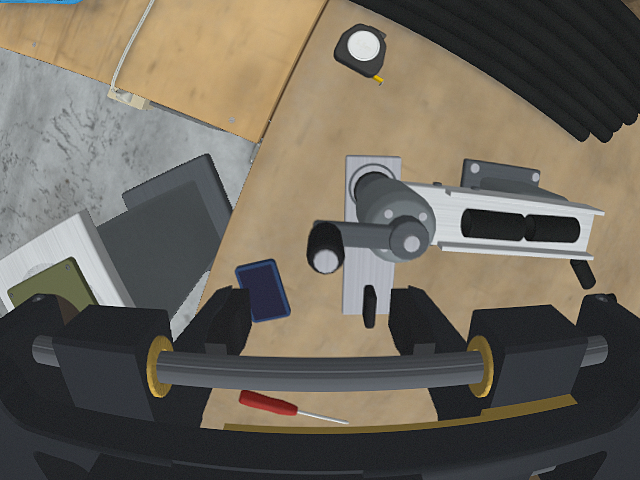

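```bash
python3 - <<'E'
from h import *
np.set_printoptions(precision=4,suppress=True)
S=r.snapshot("side");f=lambda x,y:ray(S,260+x/5-.4,180+y/5-.4,.012)[:2]
FR=f(381,280);NL=f(146,531);NR=f(269,554);print(FR,NL,NR,np.linalg.norm(FR-NR),np.linalg.norm(NL-NR))
e=(FR-NR)/np.linalg.norm(FR-NR);n=np.array([-e[1],e[0]]);print("dir",np.degrees(np.arctan2(e[1],e[0])),"ring a",FR-.04*e+.035*n,"ring b",(NL+NR)/2+.18*e)
C=r.snapshot("scene");g=lambda x,y:ray(C,230+x/8-.4,270+y/8-.4,.012)[:2]
A=g(133,312);B=g(146,470);print("scene far corners",A,B,np.linalg.norm(A-B),(A+B)/2-.04*e)
for h in (.26,.27):print("s",h)
s=r.get_state();W=r.snapshot("wrist")
print("grip top",wrist_ray(W,325,262,.272,s),"hub",wrist_ray(W,411,243,.229,s))
E
```

```text
[0.6136 0.0608] [ 0.4753 -0.1205] [ 0.5369 -0.1418] 0.21661881268879782 0.06517294027106751
dir 69.24380768973107 ring a [0.5667 0.0358] ring b [0.5699 0.0372]
scene far corners [0.6102 0.061 ] [0.545  0.0841] 0.06912208633740427 [0.5634 0.0352]
s 0.26
s 0.27
grip top [0.5105 0.0545 0.272 ] hub [0.5658 0.0303 0.229 ]
```

Request:
play_rows --targets '[{"dx": 0.001, "dy": 0.003, "dz": 0.005, "yaw": 0, "jaw": 0.2}, {"dx": 0, "dy": 0, "dz": 0.015, "yaw": 0, "jaw": 0.2}, {"dx": 0, "dy": 0, "dz": 0.01, "yaw": 0, "jaw": 0.2}, {"dx": 0, "dy": 0, "dz": 0, "yaw": 0, "jaw": 0.2}, {"dx": 0, "dy": 0, "dz": 0, "yaw": 0, "jaw": 0.2}]'

```text
clock: 10.2
tool_pos: [0.5107, 0.0442, 0.293]
eef_rot: [0.826, 0.563, -0.013, 0.009]
contact_force: [0.3, -0.3, 0.4]
opening: 0.802
```

```bash
python3 loc.py .511 .061 .235 -20
python3 - <<'E'
from h import *
s=r.get_state();d=r.snapshot("wrist");print(s["tool_pos"],s["eef_rot"]);cv2.imwrite("pics/w10.png",d["frame"][:,:,::-1])
d=r.snapshot("scene");cv2.imwrite("pics/c10.png",cv2.resize(d["frame"][150:330,180:420],(800,600))[:,:,::-1])
d=r.snapshot("side");cv2.imwrite("pics/s10.png",cv2.resize(d["frame"][100:280,220:460],(800,600))[:,:,::-1])
E
```

```text
t 10.2 pos [0.5107 0.0442 0.293 ] jaw deg -21.43127444864124 z axis [-0.0118 -0.0304 -0.9995] F [ 0.3289 -0.2768  0.4492] q7 -0.5620311754967453 open 0.8024172088640078
d tool [ 0.0176 -0.0059  0.0574]
yaw -0.024980451628456118
[0.51074333 0.04422618 0.29297621] [ 0.82614286  0.56322498 -0.01343295  0.00922804]
```

View pics/w10.png

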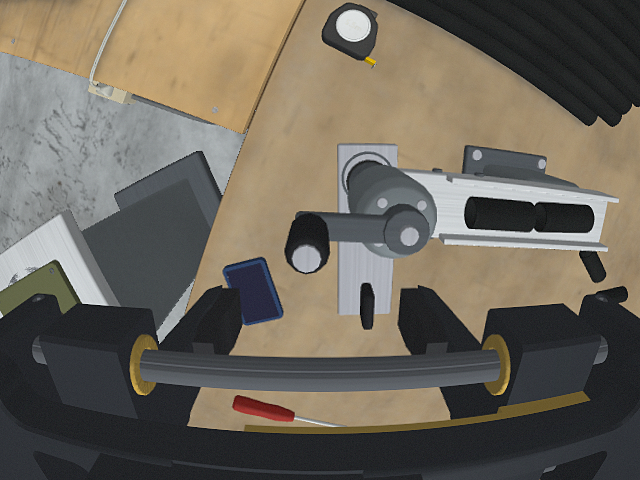

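View pics/c10.png

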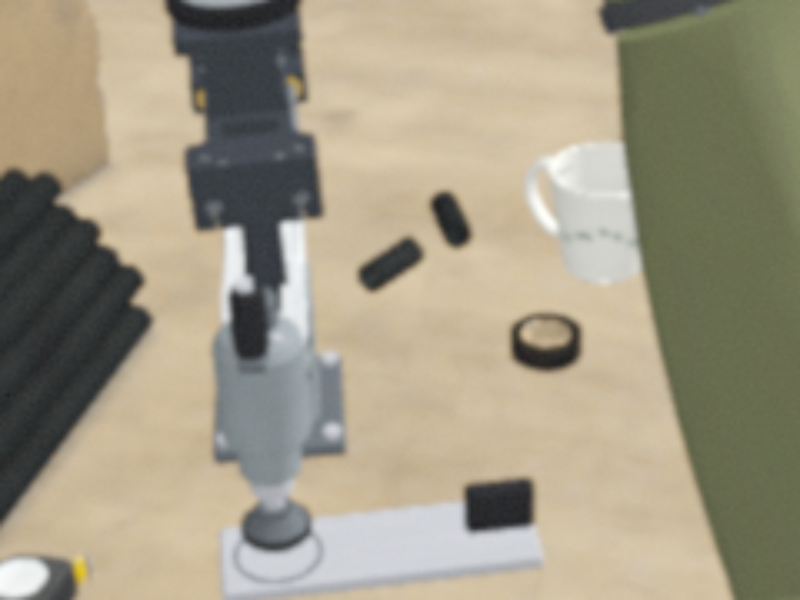

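View pics/s10.png

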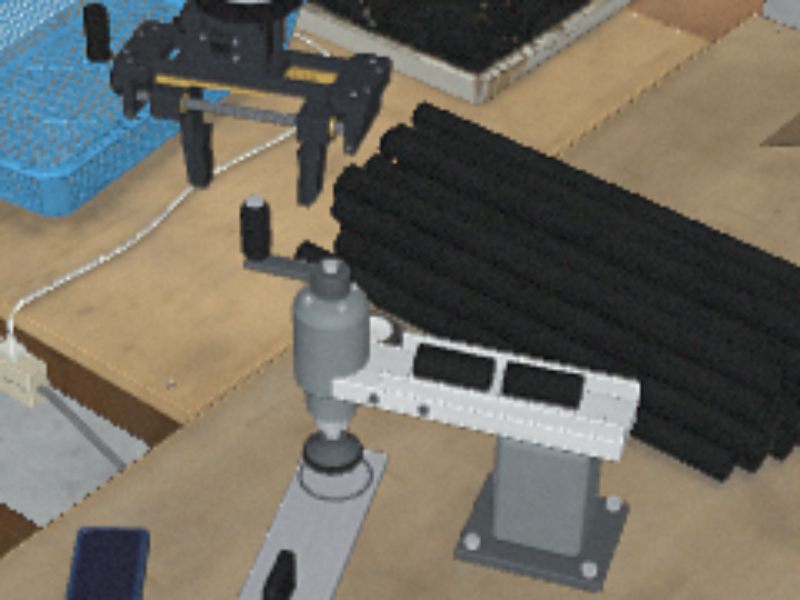

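```bash
python3 loc.py .511 .061 .27 -20; python3 - <<'E'
from h import *
np.set_printoptions(precision=4,suppress=True)
s=r.get_state();W=r.snapshot("wrist")
print("grip top",wrist_ray(W,307,259,.272,s),"hub",wrist_ray(W,409,236,.229,s))
E
```

```text
t 10.35 pos [0.511  0.0449 0.2934] jaw deg -21.37035436355351 z axis [-0.0107 -0.0299 -0.9995] F [-0.4214 -0.1716  0.0092] q7 -0.5621510855996869 open 0.7978839612726663
d tool [ 0.0157 -0.0059  0.0229]
yaw -0.02391719556308013
grip top [0.5111 0.0603 0.272 ] hub [0.5659 0.0363 0.229 ]
```

Request:
play_rows --targets '[{"dx": 0.008, "dy": -0.003, "dz": 0, "yaw": -0.02, "jaw": 0.2}, {"dx": 0.007, "dy": -0.003, "dz": 0, "yaw": 0, "jaw": 0.2}, {"dx": 0, "dy": 0, "dz": 0, "yaw": 0, "jaw": 0.2}, {"dx": 0, "dy": 0, "dz": 0, "yaw": 0, "jaw": 0.2}, {"dx": 0, "dy": 0, "dz": 0, "yaw": 0, "jaw": 0.2}]'

```text
clock: 10.9
tool_pos: [0.5112, 0.0644, 0.294]
eef_rot: [0.819, 0.574, -0.012, 0.009]
contact_force: [0.8, 0.1, -0.5]
opening: 0.802
```

```bash
python3 loc.py .511 .0605 .235 -20
```

```text
t 10.9 pos [0.5112 0.0644 0.294 ] jaw deg -19.95318903305486 z axis [-0.0082 -0.0285 -0.9996] F [ 0.8331  0.074  -0.4525] q7 -0.5773660609796353 open 0.8021163831140791
d tool [-0.0019  0.001   0.059 ]
yaw 0.0008170054992349515
```

Request:
play_rows --targets '[{"dx": -0.001, "dy": 0.001, "dz": 0.02, "yaw": 0, "jaw": 0.2}, {"dx": -0.001, "dy": 0, "dz": 0.02, "yaw": 0, "jaw": 0.2}, {"dx": 0, "dy": 0, "dz": 0.013, "yaw": 0, "jaw": 0.2}, {"dx": 0, "dy": 0, "dz": 0, "yaw": 0, "jaw": 0.3}, {"dx": 0, "dy": 0, "dz": 0, "yaw": 0, "jaw": 0.4}]'

```text
clock: 11.4
tool_pos: [0.5122, 0.0599, 0.2405]
eef_rot: [0.819, 0.573, -0.01, 0.01]
contact_force: [0.6, -0.6, -0.4]
opening: 0.645
```

```bash
python3 loc.py .511 .0605 .235 -20;  python3 - <<'E'
from h import *
s=r.get_state();d=r.snapshot("wrist");cv2.imwrite("pics/w11.png",d["frame"][:,:,::-1])
E
```

```text
t 11.4 pos [0.5122 0.0599 0.2405] jaw deg -20.01432969530099 z axis [-0.0054 -0.0287 -0.9996] F [ 0.5561 -0.5996 -0.4027] q7 -0.5747737285304204 open 0.6452395527038097
d tool [ 0.0003 -0.0013  0.0055]
yaw -0.000250100363809838
```

View pics/w11.png

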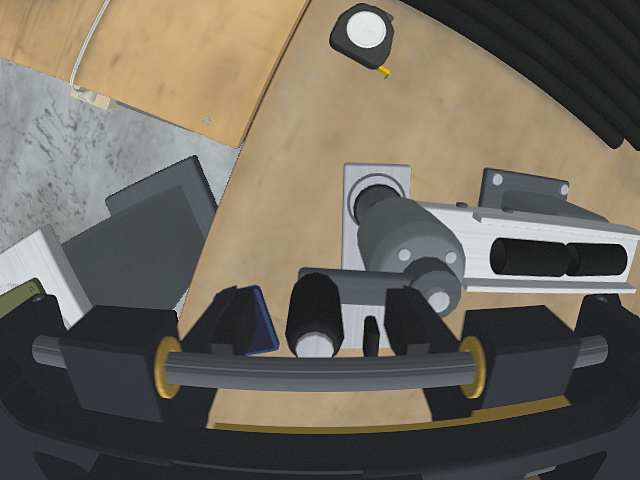

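Request:
play_rows --targets '[{"dx": 0, "dy": -0.001, "dz": 0.003, "yaw": 0, "jaw": 1}, {"dx": 0, "dy": 0, "dz": 0, "yaw": 0, "jaw": 1}, {"dx": 0, "dy": 0, "dz": 0, "yaw": 0, "jaw": 1}, {"dx": 0, "dy": 0, "dz": 0, "yaw": 0, "jaw": 1}, {"dx": 0, "dy": 0, "dz": 0, "yaw": 0, "jaw": 1}]' --squeeze 15

```text
clock: 11.95
tool_pos: [0.5105, 0.061, 0.2392]
eef_rot: [0.819, 0.573, -0.01, 0.01]
contact_force: [0.5, 0.3, -1.7]
opening: 0.257
```

Request:
play_rows --targets '[{"dx": 0, "dy": 0, "dz": 0, "yaw": 0, "jaw": 1}, {"dx": 0, "dy": 0, "dz": 0, "yaw": 0, "jaw": 1}, {"dx": 0, "dy": 0, "dz": 0, "yaw": 0, "jaw": 1}, {"dx": 0, "dy": 0, "dz": 0, "yaw": 0, "jaw": 1}, {"dx": 0, "dy": 0, "dz": 0, "yaw": 0, "jaw": 1}]'

```text
clock: 12.45
tool_pos: [0.5105, 0.061, 0.2391]
eef_rot: [0.819, 0.573, -0.01, 0.01]
contact_force: [-0.7, 0.3, 0.6]
opening: 0.254
```

```bash
cat > crank.py <<'E'
from h import *
import sys,json,os
# state on the circle, and chords for the next 5 rows of step a (rad each)
np.set_printoptions(precision=4,suppress=True)
s=r.get_state();M=R.from_quat(s["eef_rot"]).as_matrix()
g=s["tool_pos"]-.019*M[:,2]
c=np.array([.566,.0362]);v=g[:2]-c;phi=np.arctan2(v[1],v[0]);rad=np.linalg.norm(v)
ut=np.array([np.sin(phi),-np.cos(phi)])  # clockwise
ur=v/rad;F=s["contact_force"];F2=F[:2]
yj=np.degrees(np.arctan2(M[1,1],M[0,1]))
print(f"t {s['clock']:.2f} phi {np.degrees(phi):.1f}deg turned {np.radians(155.9)-phi:.3f} or {np.radians(155.9)-phi+2*np.pi:.3f} rad; r {rad:.4f} z {s['tool_pos'][2]:.4f} jaw {yj:.1f} tilt",M[:2,2],f" Fdrive {-F2@ut:.2f} Frad {F2@ur:.2f} Fz {F[2]:.2f} open {s['opening']:.3f}")
a=float(sys.argv[1]) if len(sys.argv)>1 else .3
p=phi;q=g[:2]
for i in range(5):
    p-=a;n=c+.06*np.array([np.cos(p),np.sin(p)]);d=M.T@np.array([*(n-q),0]);print("row",i,"dx %.4f dy %.4f"%(d[0],d[1]));q=n
E
python3 crank.py .2
```

```text
t 12.45 phi 155.5deg turned 0.007 or 6.291 rad; r 0.0609 z 0.2391 jaw -20.0 tilt [-0.0053 -0.0274]  Fdrive 0.03 Frad 0.81 Fz 0.63 open 0.254
row 0 dx 0.0117 dy 0.0030
row 1 dx 0.0111 dy 0.0044
row 2 dx 0.0100 dy 0.0066
row 3 dx 0.0085 dy 0.0084
row 4 dx 0.0067 dy 0.0099
```

Request:
play_rows --targets '[{"dx": 0.012, "dy": 0.003, "dz": 0, "yaw": 0, "jaw": 1}, {"dx": 0.011, "dy": 0.0045, "dz": 0, "yaw": 0, "jaw": 1}, {"dx": 0.01, "dy": 0.0065, "dz": 0, "yaw": 0, "jaw": 1}, {"dx": 0.0085, "dy": 0.0085, "dz": 0, "yaw": 0, "jaw": 1}, {"dx": 0.0065, "dy": 0.01, "dz": 0, "yaw": 0, "jaw": 1}]'

```text
clock: 12.95
tool_pos: [0.5429, 0.0922, 0.2387]
eef_rot: [0.82, 0.572, -0.026, 0.003]
contact_force: [-8.9, 2.7, 9.0]
opening: 0.254
```

```bash
python3 crank.py .25
```

```text
t 12.95 phi 111.5deg turned 0.775 or 7.058 rad; r 0.0609 z 0.2387 jaw -20.3 tilt [-0.0384 -0.0348]  Fdrive 7.28 Frad 5.75 Fz 8.99 open 0.254
row 0 dx 0.0078 dy 0.0129
row 1 dx 0.0052 dy 0.0140
row 2 dx 0.0015 dy 0.0149
row 3 dx -0.0022 dy 0.0148
row 4 dx -0.0058 dy 0.0138
```

Request:
play_rows --targets '[{"dx": 0.008, "dy": 0.013, "dz": 0, "yaw": 0, "jaw": 1}, {"dx": 0.005, "dy": 0.014, "dz": 0, "yaw": 0, "jaw": 1}, {"dx": 0.0015, "dy": 0.015, "dz": 0, "yaw": 0, "jaw": 1}, {"dx": -0.002, "dy": 0.015, "dz": 0, "yaw": 0, "jaw": 1}, {"dx": -0.006, "dy": 0.014, "dz": 0, "yaw": 0, "jaw": 1}]'

```text
clock: 13.45
tool_pos: [0.6041, 0.0823, 0.2387]
eef_rot: [0.817, 0.575, -0.032, -0.005]
contact_force: [-6.2, 4.8, 4.1]
opening: 0.257
```

```bash
python3 crank.py .25
```

```text
t 13.45 phi 49.9deg turned 1.850 or 8.133 rad; r 0.0609 z 0.2387 jaw -19.8 tilt [-0.0586 -0.0285]  Fdrive 7.80 Frad -0.35 Fz 4.05 open 0.257
row 0 dx -0.0078 dy 0.0130
row 1 dx -0.0100 dy 0.0111
row 2 dx -0.0124 dy 0.0083
row 3 dx -0.0141 dy 0.0050
row 4 dx -0.0149 dy 0.0014
```

Request:
play_rows --targets '[{"dx": -0.008, "dy": 0.013, "dz": 0, "yaw": 0, "jaw": 1}, {"dx": -0.01, "dy": 0.011, "dz": 0, "yaw": 0, "jaw": 1}, {"dx": -0.0125, "dy": 0.0085, "dz": 0, "yaw": 0, "jaw": 1}, {"dx": -0.014, "dy": 0.005, "dz": 0, "yaw": 0, "jaw": 1}, {"dx": -0.015, "dy": 0.0015, "dz": 0, "yaw": 0, "jaw": 1}]'

```text
clock: 13.95
tool_pos: [0.6245, 0.0323, 0.2392]
eef_rot: [0.813, 0.582, -0.023, -0.014]
contact_force: [7.5, 5.7, -7.0]
opening: 0.254
```

```bash
python3 crank.py .2
```

```text
t 13.95 phi -3.7deg turned 2.785 or 9.069 rad; r 0.0596 z 0.2392 jaw -18.9 tilt [-0.0538 -0.0029]  Fdrive 6.12 Frad 7.07 Fz -6.99 open 0.254
row 0 dx -0.0117 dy 0.0023
row 1 dx -0.0120 dy -0.0004
row 2 dx -0.0116 dy -0.0028
row 3 dx -0.0109 dy -0.0050
row 4 dx -0.0096 dy -0.0071
```

Request:
play_rows --targets '[{"dx": -0.012, "dy": 0.0025, "dz": 0, "yaw": 0, "jaw": 1}, {"dx": -0.012, "dy": -0.0005, "dz": 0, "yaw": 0, "jaw": 1}, {"dx": -0.0115, "dy": -0.003, "dz": 0, "yaw": 0, "jaw": 1}, {"dx": -0.011, "dy": -0.005, "dz": 0, "yaw": 0, "jaw": 1}, {"dx": -0.0095, "dy": -0.007, "dz": 0, "yaw": 0, "jaw": 1}]'

```text
clock: 14.45
tool_pos: [0.609, -0.0035, 0.2394]
eef_rot: [0.81, 0.586, -0.004, -0.013]
contact_force: [9.8, -0.1, -9.2]
opening: 0.253
```

```bash
python3 crank.py .15;python3 - <<'E'
from h import *
d=r.snapshot("side");cv2.imwrite("pics/s12.png",cv2.resize(d["frame"][100:280,220:460],(800,600))[:,:,::-1])
d=r.snapshot("scene");cv2.imwrite("pics/c12.png",cv2.resize(d["frame"][270:345,230:330],(800,600),interpolation=cv2.INTER_CUBIC)[:,:,::-1])
E
```

```text
t 14.45 phi -42.7deg turned 3.466 or 9.749 rad; r 0.0590 z 0.2394 jaw -18.2 tilt [-0.022   0.0155]  Fdrive 6.55 Frad 7.24 Fz -9.24 open 0.253
row 0 dx -0.0083 dy -0.0034
row 1 dx -0.0071 dy -0.0055
row 2 dx -0.0063 dy -0.0065
row 3 dx -0.0052 dy -0.0073
row 4 dx -0.0041 dy -0.0080
```

View pics/s12.png

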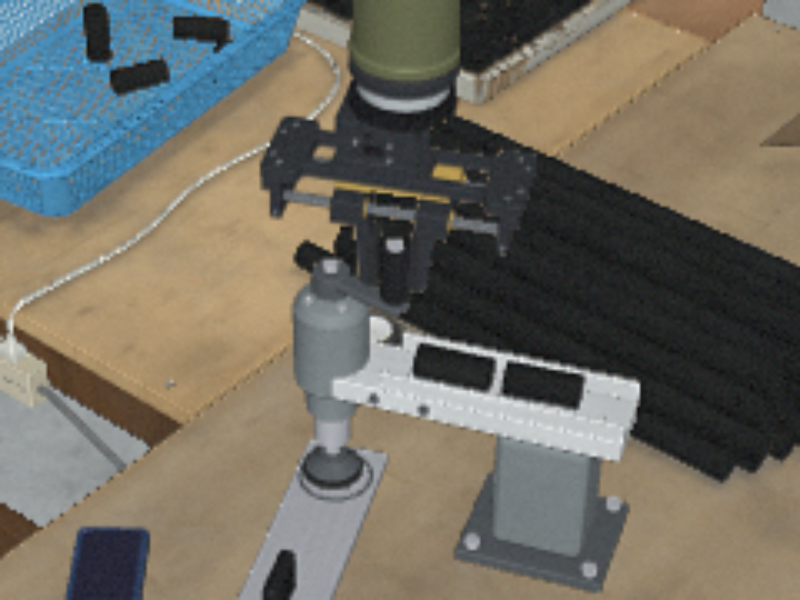

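View pics/c12.png

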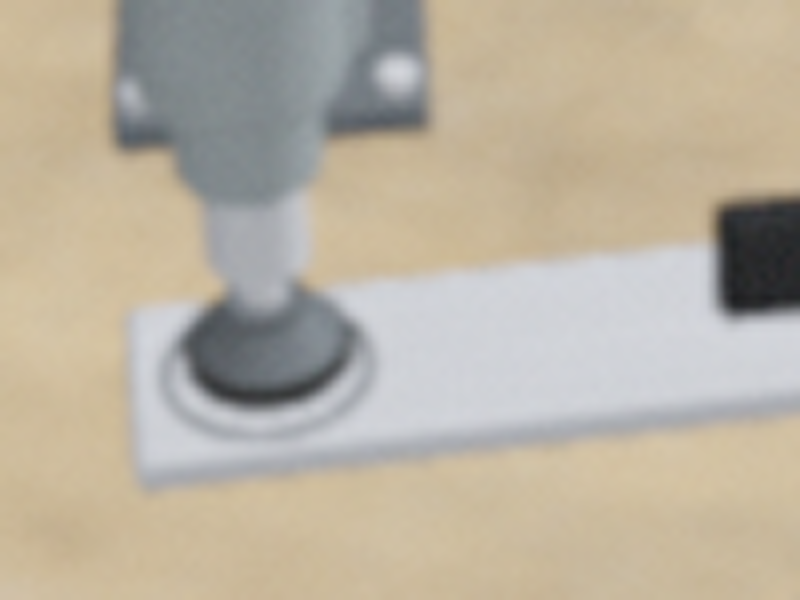

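Request:
play_rows --targets '[{"dx": -0.008, "dy": -0.0035, "dz": 0, "yaw": 0, "jaw": 1}, {"dx": -0.007, "dy": -0.0055, "dz": 0, "yaw": 0, "jaw": 1}, {"dx": -0.0065, "dy": -0.0065, "dz": 0, "yaw": 0, "jaw": 1}, {"dx": -0.005, "dy": -0.0075, "dz": 0, "yaw": 0, "jaw": 1}, {"dx": -0.004, "dy": -0.008, "dz": 0, "yaw": 0, "jaw": 1}]'

```text
clock: 15.05
tool_pos: [0.5851, -0.0195, 0.2395]
eef_rot: [0.809, 0.587, 0.01, -0.005]
contact_force: [6.8, -2.1, -6.6]
opening: 0.254
```

```bash
python3 crank.py .12
```

```text
t 15.05 phi -71.4deg turned 3.967 or 10.251 rad; r 0.0592 z 0.2395 jaw -18.1 tilt [0.0103 0.0195]  Fdrive 5.78 Frad 4.18 Fz -6.64 open 0.254
row 0 dx -0.0046 dy -0.0055
row 1 dx -0.0032 dy -0.0064
row 2 dx -0.0024 dy -0.0068
row 3 dx -0.0016 dy -0.0070
row 4 dx -0.0007 dy -0.0072
```

Request:
play_rows --targets '[{"dx": -0.0045, "dy": -0.0055, "dz": 0, "yaw": 0, "jaw": 1}, {"dx": -0.0035, "dy": -0.0065, "dz": 0, "yaw": 0, "jaw": 1}, {"dx": -0.0025, "dy": -0.007, "dz": 0, "yaw": 0, "jaw": 1}, {"dx": -0.0015, "dy": -0.007, "dz": 0, "yaw": 0, "jaw": 1}, {"dx": -0.0005, "dy": -0.007, "dz": 0, "yaw": 0, "jaw": 1}]'

```text
clock: 15.55
tool_pos: [0.5652, -0.0229, 0.2395]
eef_rot: [0.81, 0.586, 0.022, 0.006]
contact_force: [7.3, -4.8, -5.1]
opening: 0.257
```

```bash
python3 crank.py .1
```

```text
t 15.55 phi -91.6deg turned 4.319 or 10.603 rad; r 0.0595 z 0.2395 jaw -18.2 tilt [0.0433 0.0168]  Fdrive 7.39 Frad 4.60 Fz -5.07 open 0.257
row 0 dx -0.0019 dy -0.0057
row 1 dx -0.0008 dy -0.0059
row 2 dx -0.0002 dy -0.0060
row 3 dx 0.0004 dy -0.0060
row 4 dx 0.0010 dy -0.0059
```

Request:
play_rows --targets '[{"dx": -0.002, "dy": -0.006, "dz": 0, "yaw": 0, "jaw": 1}, {"dx": -0.001, "dy": -0.006, "dz": 0, "yaw": 0, "jaw": 1}, {"dx": 0, "dy": -0.006, "dz": 0, "yaw": 0, "jaw": 1}, {"dx": 0.0005, "dy": -0.006, "dz": 0, "yaw": 0, "jaw": 1}, {"dx": 0.001, "dy": -0.006, "dz": 0, "yaw": 0, "jaw": 1}]'

```text
clock: 16.05
tool_pos: [0.5503, -0.021, 0.2394]
eef_rot: [0.811, 0.583, 0.032, 0.018]
contact_force: [4.8, -4.7, -4.3]
opening: 0.258
```

```bash
python3 crank.py .1
```

```text
t 16.05 phi -106.5deg turned 4.580 or 10.864 rad; r 0.0599 z 0.2394 jaw -18.6 tilt [0.0725 0.0087]  Fdrive 5.92 Frad 3.18 Fz -4.26 open 0.258
row 0 dx -0.0000 dy -0.0060
row 1 dx 0.0007 dy -0.0059
row 2 dx 0.0013 dy -0.0058
row 3 dx 0.0019 dy -0.0057
row 4 dx 0.0024 dy -0.0055
```

Request:
play_rows --targets '[{"dx": 0, "dy": -0.006, "dz": 0, "yaw": 0, "jaw": 1}, {"dx": 0.0005, "dy": -0.006, "dz": 0, "yaw": 0, "jaw": 1}, {"dx": 0.0015, "dy": -0.006, "dz": 0, "yaw": 0, "jaw": 1}, {"dx": 0.002, "dy": -0.0055, "dz": 0, "yaw": 0, "jaw": 1}, {"dx": 0.0025, "dy": -0.0055, "dz": 0, "yaw": 0, "jaw": 1}]'

```text
clock: 16.55
tool_pos: [0.5373, -0.0158, 0.2392]
eef_rot: [0.814, 0.579, 0.038, 0.03]
contact_force: [4.8, -6.7, -3.2]
opening: 0.259
```

```bash
python3 crank.py .1; python3 - <<'E'
from h import *
d=r.snapshot("scene");cv2.imwrite("pics/c13.png",cv2.resize(d["frame"][270:345,230:330],(800,600),interpolation=cv2.INTER_CUBIC)[:,:,::-1])
E
python3 crank.py .1
```

```text
t 16.55 phi -120.5deg turned 4.823 or 11.106 rad; r 0.0602 z 0.2392 jaw -19.3 tilt [ 0.0972 -0.0044]  Fdrive 7.52 Frad 3.32 Fz -3.20 open 0.259
row 0 dx 0.0017 dy -0.0058
row 1 dx 0.0020 dy -0.0056
row 2 dx 0.0026 dy -0.0054
row 3 dx 0.0031 dy -0.0051
row 4 dx 0.0036 dy -0.0048
t 16.60 phi -121.2deg turned 4.836 or 11.120 rad; r 0.0603 z 0.2391 jaw -19.2 tilt [ 0.0963 -0.0043]  Fdrive 6.10 Frad 2.46 Fz -1.29 open 0.262
row 0 dx 0.0018 dy -0.0057
row 1 dx 0.0021 dy -0.0056
row 2 dx 0.0027 dy -0.0054
row 3 dx 0.0032 dy -0.0051
row 4 dx 0.0037 dy -0.0047
```

View pics/c13.png

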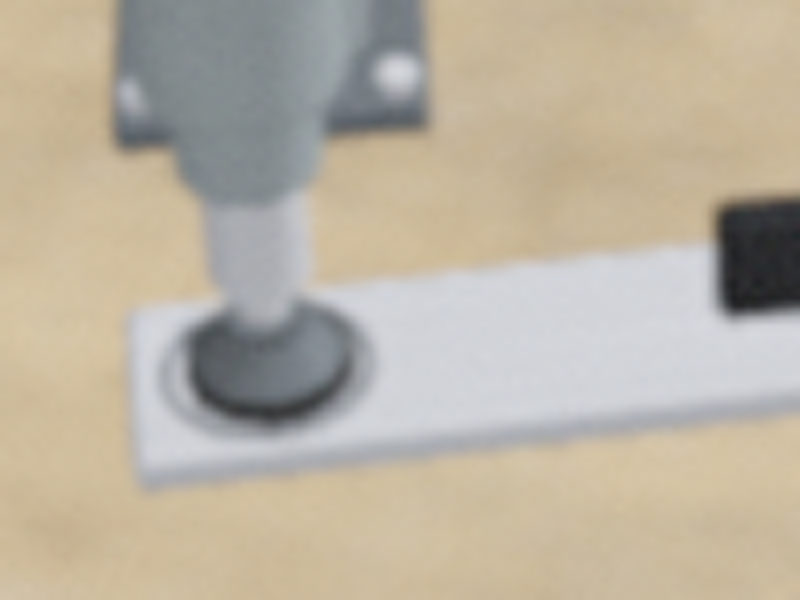

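Request:
play_rows --targets '[{"dx": 0.0015, "dy": -0.006, "dz": 0, "yaw": 0, "jaw": 1}, {"dx": 0.002, "dy": -0.0055, "dz": 0, "yaw": 0, "jaw": 1}, {"dx": 0.0025, "dy": -0.0055, "dz": 0, "yaw": 0, "jaw": 1}, {"dx": 0.003, "dy": -0.005, "dz": 0, "yaw": 0, "jaw": 1}, {"dx": 0.0035, "dy": -0.005, "dz": 0, "yaw": 0, "jaw": 1}]'

```text
clock: 17.1
tool_pos: [0.5275, -0.0089, 0.2392]
eef_rot: [0.818, 0.572, 0.043, 0.043]
contact_force: [3.7, -8.1, -2.7]
opening: 0.265
```

```bash
python3 crank.py .1; python3 - <<'E'
from h import *
d=r.snapshot("scene");cv2.imwrite("pics/c14.png",cv2.resize(d["frame"][270:345,230:330],(800,600),interpolation=cv2.INTER_CUBIC)[:,:,::-1])
E
python3 crank.py .1
```

```text
t 17.10 phi -132.4deg turned 5.031 or 11.314 rad; r 0.0605 z 0.2392 jaw -20.2 tilt [ 0.1196 -0.0219]  Fdrive 8.23 Frad 3.49 Fz -2.75 open 0.265
row 0 dx 0.0031 dy -0.0052
row 1 dx 0.0031 dy -0.0051
row 2 dx 0.0036 dy -0.0048
row 3 dx 0.0040 dy -0.0044
row 4 dx 0.0045 dy -0.0040
t 17.15 phi -133.0deg turned 5.043 or 11.326 rad; r 0.0606 z 0.2391 jaw -20.1 tilt [ 0.1189 -0.0218]  Fdrive 7.34 Frad 3.37 Fz -1.34 open 0.267
row 0 dx 0.0032 dy -0.0051
row 1 dx 0.0031 dy -0.0051
row 2 dx 0.0036 dy -0.0047
row 3 dx 0.0041 dy -0.0044
row 4 dx 0.0045 dy -0.0039
```

View pics/c14.png

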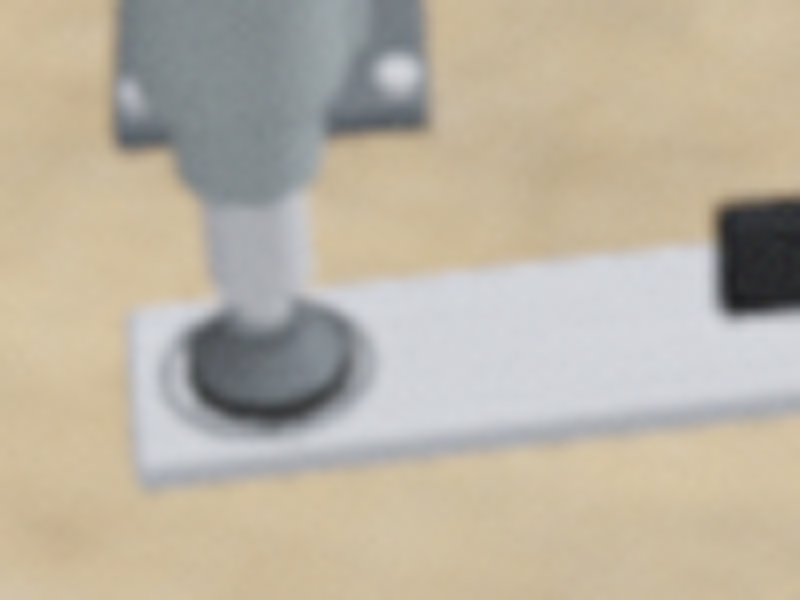

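```bash
python3 - <<'E'
import cv2,numpy as np
I=[cv2.imread(f"pics/c{k}.png",0).astype(np.float32) for k in(8,12,13,14)]
for a in I:
    w=a[280:440,190:350]
    # edge of bottom rim along column 260
    col=a[340:450,250:270].mean(1);g=np.gradient(col);print("rim edge row",340+g.argmax())
A,B=I[2][280:440,170:370],I[3][280:440,170:370]
print(cv2.phaseCorrelate(A,B,cv2.createHanningWindow(A.shape[::-1],cv2.CV_32F)),abs(A-B).mean(),cv2.phaseCorrelate(I[1][280:440,170:370],A,cv2.createHanningWindow(A.shape[::-1],cv2.CV_32F)))
E
```

```text
rim edge row 363
rim edge row 411
rim edge row 419
rim edge row 419
((0.09181218886357101, -0.12002614552376656), 0.4788545563220978) 0.48110443 ((0.2628350779398261, 15.885259263255037), 0.23234700399637223)
```

Request:
play_rows --targets '[{"dx": 0.003, "dy": -0.005, "dz": 0, "yaw": 0, "jaw": 1}, {"dx": 0.003, "dy": -0.005, "dz": 0, "yaw": 0, "jaw": 1}, {"dx": 0.0035, "dy": -0.005, "dz": 0, "yaw": 0, "jaw": 1}, {"dx": 0.004, "dy": -0.0045, "dz": 0, "yaw": 0, "jaw": 1}, {"dx": 0.0045, "dy": -0.004, "dz": 0, "yaw": 0, "jaw": 1}]'

```text
clock: 17.65
tool_pos: [0.5206, -0.0018, 0.2388]
eef_rot: [0.823, 0.563, 0.044, 0.057]
contact_force: [2.0, -10.0, 0.9]
opening: 0.272
```

```bash
python3 crank.py .1; python3 - <<'E'
from h import *
d=r.snapshot("scene");cv2.imwrite("pics/c15.png",cv2.resize(d["frame"][270:345,230:330],(800,600),interpolation=cv2.INTER_CUBIC)[:,:,::-1])
E
python3 crank.py .1
```

```text
t 17.65 phi -142.2deg turned 5.203 or 11.486 rad; r 0.0607 z 0.2388 jaw -21.3 tilt [ 0.1354 -0.0442]  Fdrive 9.13 Frad 4.54 Fz 0.91 open 0.272
row 0 dx 0.0039 dy -0.0046
row 1 dx 0.0038 dy -0.0046
row 2 dx 0.0043 dy -0.0042
row 3 dx 0.0047 dy -0.0037
row 4 dx 0.0050 dy -0.0033
t 17.70 phi -142.7deg turned 5.212 or 11.495 rad; r 0.0607 z 0.2388 jaw -21.3 tilt [ 0.135  -0.0441]  Fdrive 9.53 Frad 4.10 Fz -0.00 open 0.274
row 0 dx 0.0040 dy -0.0046
row 1 dx 0.0039 dy -0.0045
row 2 dx 0.0043 dy -0.0041
row 3 dx 0.0047 dy -0.0037
row 4 dx 0.0050 dy -0.0032
```

Request:
play_rows --targets '[{"dx": 0, "dy": 0, "dz": 0, "yaw": 0, "jaw": 1}, {"dx": 0, "dy": 0, "dz": 0, "yaw": 0, "jaw": 1}, {"dx": 0, "dy": 0, "dz": 0, "yaw": 0, "jaw": 1}, {"dx": 0, "dy": 0, "dz": 0, "yaw": 0, "jaw": 0.7}, {"dx": 0, "dy": 0, "dz": 0, "yaw": 0, "jaw": 0.5}]'

```text
clock: 18.2
tool_pos: [0.5213, -0.0013, 0.239]
eef_rot: [0.823, 0.563, 0.044, 0.057]
contact_force: [-0.3, 0.0, -0.3]
opening: 0.371
```

```bash
python3 crank.py .1; python3 - <<'E'
from h import *
d=r.snapshot("wrist");cv2.imwrite("pics/w16.png",d["frame"][:,:,::-1])
d=r.snapshot("side");cv2.imwrite("pics/s16.png",cv2.resize(d["frame"][100:280,220:460],(800,600))[:,:,::-1])
E
```

```text
t 18.20 phi -142.2deg turned 5.203 or 11.487 rad; r 0.0598 z 0.2390 jaw -21.3 tilt [ 0.136  -0.0443]  Fdrive -0.22 Frad 0.25 Fz -0.32 open 0.371
row 0 dx 0.0032 dy -0.0050
row 1 dx 0.0038 dy -0.0046
row 2 dx 0.0043 dy -0.0042
row 3 dx 0.0047 dy -0.0037
row 4 dx 0.0050 dy -0.0033
```

View pics/w16.png

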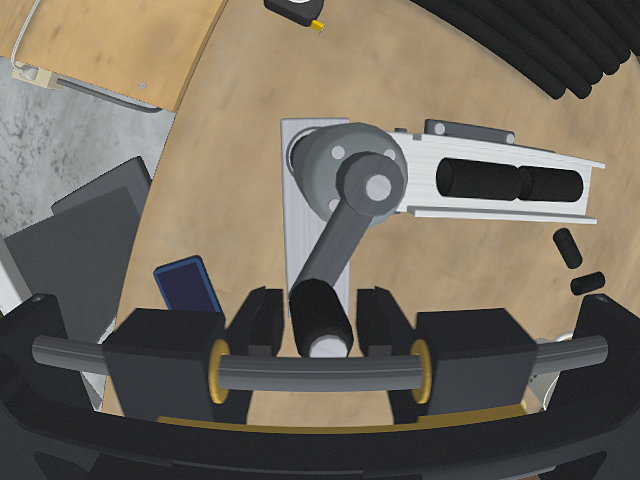

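View pics/s16.png

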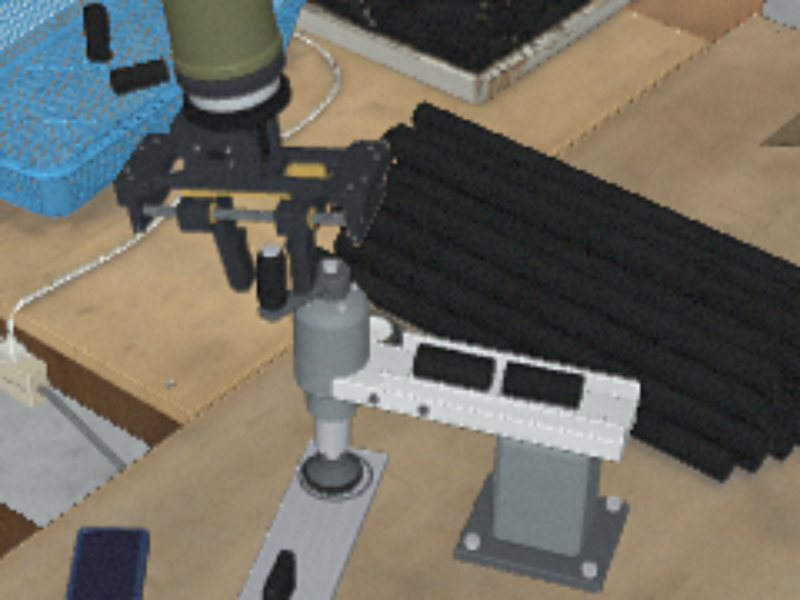

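Request:
play_rows --targets '[{"dx": 0, "dy": 0, "dz": 0, "yaw": 0, "jaw": 0.35}, {"dx": 0, "dy": 0, "dz": 0, "yaw": 0, "jaw": 0.35}, {"dx": 0, "dy": 0.001, "dz": -0.01, "yaw": 0, "jaw": 0.35}, {"dx": 0, "dy": 0.003, "dz": -0.02, "yaw": 0, "jaw": 0.35}, {"dx": 0, "dy": 0.004, "dz": -0.03, "yaw": 0, "jaw": 0.35}]'

```text
clock: 18.8
tool_pos: [0.5181, -0.0012, 0.299]
eef_rot: [0.823, 0.564, 0.04, 0.055]
contact_force: [0.5, -0.9, 0.2]
opening: 0.65
```

Request:
play_rows --targets '[{"dx": 0, "dy": 0, "dz": -0.03, "yaw": 0, "jaw": 0.35}, {"dx": 0, "dy": 0, "dz": -0.03, "yaw": 0, "jaw": 0.35}, {"dx": 0, "dy": 0, "dz": 0, "yaw": 0, "jaw": 0.35}, {"dx": 0, "dy": 0, "dz": 0, "yaw": 0, "jaw": 0.35}, {"dx": 0, "dy": 0, "dz": 0, "yaw": 0, "jaw": 0.35}]'

```text
clock: 19.3
tool_pos: [0.5116, 0.0015, 0.367]
eef_rot: [0.823, 0.563, 0.045, 0.057]
contact_force: [-0.2, -0.4, 0.1]
opening: 0.649
```

```bash
python3 crank.py .1; python3 - <<'E'
from h import *
d=r.snapshot("side");cv2.imwrite("pics/s17.png",cv2.resize(d["frame"][100:280,220:460],(800,600))[:,:,::-1])
d=r.snapshot("scene");cv2.imwrite("pics/c17.png",cv2.resize(d["frame"][200:350,170:370],(800,600))[:,:,::-1])
E
```

```text
t 19.30 phi -149.3deg turned 5.326 or 11.609 rad; r 0.0663 z 0.3670 jaw -21.3 tilt [ 0.1378 -0.0433]  Fdrive 0.28 Frad 0.38 Fz 0.06 open 0.649
row 0 dx 0.0089 dy -0.0006
row 1 dx 0.0044 dy -0.0041
row 2 dx 0.0047 dy -0.0036
row 3 dx 0.0051 dy -0.0031
row 4 dx 0.0054 dy -0.0026
```

View pics/s17.png

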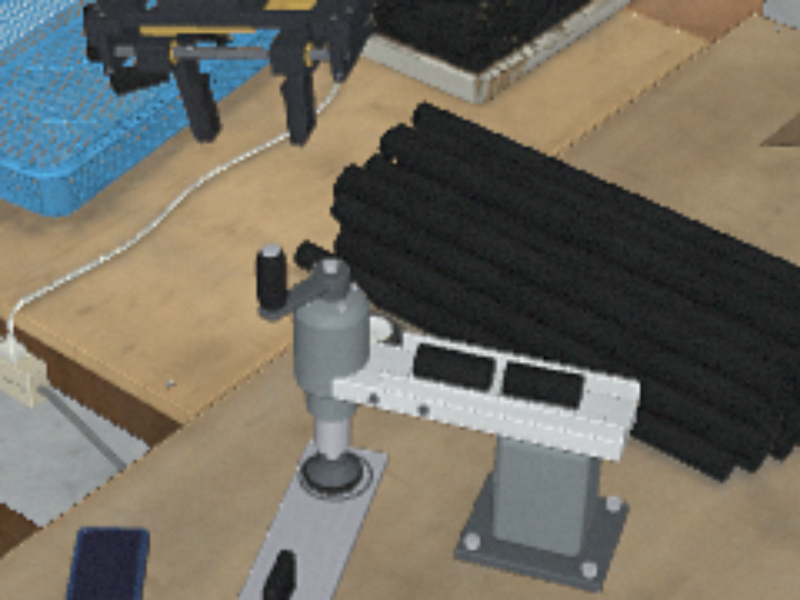

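View pics/c17.png

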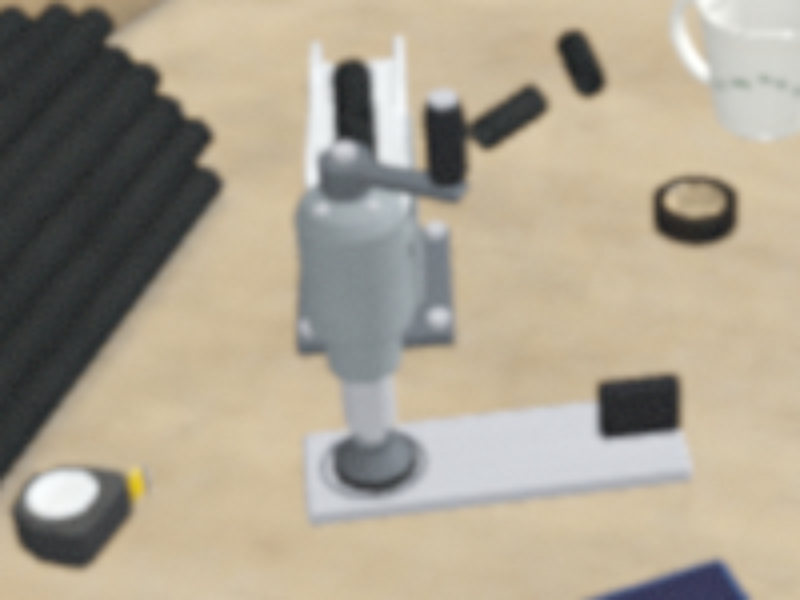

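```bash
python3 - <<'E'
from h import *
S=r.snapshot("side");C=r.snapshot("scene")
for d,u,v in((S,220+271*.3-.3,100+250*.3-.3),(C,170+442/4-.4,200+96/4-.4)):
    p=ray(d,u,v,.2734);print(p,155.9-np.degrees(np.arctan2(p[1]-.0362,p[0]-.566)),np.hypot(p[1]-.0362,p[0]-.566))
E
```

```text
[ 0.52038987 -0.0029362   0.2734    ] 295.26844642429637 0.06009930592843649
[ 0.51937639 -0.0012429   0.2734    ] 297.13244262770036 0.05979741848049023
```

```bash
python3 - <<'E'
import cv2,numpy as np
I={k:cv2.imread(f"pics/c{k}.png") for k in(7,8,12,13,14,15)}
T=I[12][285:415,190:355]
for k,a in I.items():
    R=cv2.matchTemplate(a,T,cv2.TM_CCOEFF_NORMED);_,m,_,p=cv2.minMaxLoc(R);x,y=p
    c=R[y-1:y+2,x];print(k,p,round(float(m),3),y+0.5*(c[0]-c[2])/(c[0]-2*c[1]+c[2]))
# foot only, tighter (dark conical top)
T=I[12][320:410,200:345]
for k,a in I.items():
    R=cv2.matchTemplate(a,T,cv2.TM_CCOEFF_NORMED);_,m,_,p=cv2.minMaxLoc(R);print(k,p,round(float(m),3))
E
```

```text
7 (185, 240) 0.966 239.62643
8 (185, 240) 0.966 239.66861
12 (190, 285) 1.0 285.00098
13 (193, 302) 0.929 301.80115
14 (193, 302) 0.928 301.86078
15 (193, 302) 0.927 301.9353
7 (196, 275) 0.99
8 (196, 275) 0.989
12 (200, 320) 1.0
13 (204, 337) 0.957
14 (204, 337) 0.957
15 (204, 338) 0.955
```

```bash
python3 - <<'E'
from plant import r
print(r.get_state()["qd"].round(4));print(r.finish_job())
E
```

```text
[ 0.0006  0.0001  0.0007 -0.0043  0.     -0.0004  0.0009]
the job is handed in; nothing more can be done
None
```

I set the sole plate under the foot, turned the crank clockwise about 5.2 rad until the foot was bearing, let go of both, and handed the job in at about 19.5 s on the clock. No verdict is reported, so the foot load below is my estimate.

- **Plate:** it lies flat on the bench. The side and scene views put the ring within about 1 to 4 mm of the leg's axis. One fit of the ring's outline in the side view read 8 mm off. The plate's corners did not bear that out, and the later pictures show the foot standing centred inside the ring.
- **Foot contact:** tracking the foot in the pictures puts contact at about 4.75 rad. It then stayed still as the crank turned on.
- **Crank load:** the crank took about 6 to 7.8 N while running free and 9.1 to 9.5 N at the end, a rise of about 2.4 N. That matches 0.4 rad past contact, so I estimate about 30 to 35 N on the foot.
- **Crank angle:** after letting go, the cameras read 295° to 297° (about 5.15 to 5.19 rad), so the crank stayed where I left it.
- **Clear of everything:** the gripper is well above the jack and the force reading is near zero. I never touched the tape measure, ink pad or tape roll, and they look unmoved, though I did not measure them again.

Three things went less well:
- The first grasp of the plate's block was too high, so I let go and gripped it again lower.
- The gripper tilted by up to about 8° while cranking, with no visible effect.
- A coarser reading of the foot's rim in the pictures would have put contact at about 4.0 rad. The finer tracking and the crank force both contradicted it, so I set it aside.

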